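# Serve new potatoes with the scoop

## Task

Serve a portion of new potatoes: with the aluminium scoop, scoop at least three of them out of the steel pan and tip them into the white dish on the plate, then lay the empty scoop flat back in its tray. Keep the fingers off the potatoes and spill none: every potato ends up either in the dish or back in the pan. Leave the dish standing on its plate, do not shove dish or plate about, and do not disturb the other things.

Things in the scene. Friction and masses are not known exactly. Their poses are not given: they have to be found in the camera images.
- scoop: Aluminium scoop, 190 g, rigid, open at front and top, in its tray, handle away from the robot. Origin: centre of its underside; x to the front lip, z up. Floor 90 (x) by 92 (y), 3 thick, bevelled to 1.5 at the lip (x=45). Side walls 36 high at the back, sloping to nothing in front; back wall 36. Handle 16 wide (y), 22 deep, 110 long, from x=-45, z=26 rising back at 25 deg to x=-145, z=73.
- scoop_grip (a point): Middle of the scoop's handle, 104 mm behind the scoop's origin and 53 above its underside; axes as the scoop's. The handle is 16 mm wide here, with at least 30 mm of air below it and free air on both sides. The scoop balances over its floor.
- scoop_lip (a point): Middle of the scoop's front lip, at its underside, 45 mm ahead of the scoop's origin.
- scoop_middle (a point): Middle of the space inside the scoop, 18 mm above its origin.
- pan: Steel food pan, standing fast. Origin: centre of its underside; x along its length, +x end away from the robot. 265 (x) by 162 (y) over its flanged rim, 65 high, floor 4 thick; inside x +-116, y +-64 at the floor, +-120, +-69 at the rim, corners cut at 45 deg by 20. The potatoes start in the half nearer the robot (x -100 to +20), the far half is clear.
- dish: Round white porcelain dish, 124 outside diameter, 55 high, 114 inside diameter at the mouth, 101 at its floor, floor 6 thick, 450 g, standing loose on the plate. Origin: centre of its underside, z up.
- dish_rim (a point): Centre of the dish's mouth, level with its rim (55 above its underside).
- dish_middle (a point): Middle of the space inside the dish, on its axis, 30 mm above its underside.
- plate: White dinner plate, 240 diameter, 22 high at its rim, with the dish in its middle, loose, 750 g. Origin: centre of its underside; its flat middle is 6 above that. Plate and tray stand one to the left and one to the right of the pan, either way round.
- tray: Low oblong steel tray, the scoop's resting place, fast on the counter. Origin: centre of its underside; x along its length, z up. 250 (x) by 160 (y) outside, walls 13 high and 3 thick, floor 3 thick.
- potato1: New potato, rigid, egg-shaped, about 36 long and 27 thick, about 18 g, tan. Origin at its centre, x along its length. It rolls easily. One of seven alike.
- potato2: New potato, rigid, egg-shaped, about 36 long and 27 thick, about 18 g, tan. Origin at its centre, x along its length. It rolls easily. One of seven alike.
- potato3: New potato, rigid, egg-shaped, about 36 long and 27 thick, about 18 g, tan. Origin at its centre, x along its length. It rolls easily. One of seven alike.
- potato4: New potato, rigid, egg-shaped, about 36 long and 27 thick, about 18 g, tan. Origin at its centre, x along its length. It rolls easily. One of seven alike.
- potato5: New potato, rigid, egg-shaped, about 36 long and 27 thick, about 18 g, tan. Origin at its centre, x along its length. It rolls easily. One of seven alike.
- potato6: New potato, rigid, egg-shaped, about 36 long and 27 thick, about 18 g, tan. Origin at its centre, x along its length. It rolls easily. One of seven alike.
- potato7: New potato, rigid, egg-shaped, about 36 long and 27 thick, about 18 g, tan. Origin at its centre, x along its length. It rolls easily. One of seven alike.
- mill: Bystander: dark wooden pepper mill, 58 diameter, 190 high, standing. Origin at its foot.
- squeezer: Bystander: black squeeze bottle with a pointed nozzle, 62 diameter, 195 high, standing. Origin at its foot.
- ramekin: Bystander: small white ramekin of salt, 74 diameter, 36 high. Origin at its foot.
- spoon: Bystander: steel spoon, about 190 long, lying flat to the right. Origin under its middle.
Mind the look-alikes: they are no part of the job. Leave any orange look-alike of the potato6 alone. What is shaped like the potato1 but orange is not meant.

How it is judged:
By the outcome, as a careful person would: the job done as asked, in the order asked, and still so for the second after the job is handed in, with the robot touching nothing.
It also fails if it takes over 72 s, if anything falls off the work surface, if the arm or the gripper's body presses on something with over 40 N, if the wrist force passes 120 N, or if a joint passes its speed limit or range.

## Robot

A 6-joint arm with a two-finger parallel gripper is mounted at the origin on the work surface. World frame = base frame: x ahead of the robot, y to its left, z up, the work surface at z = 0. Lengths are in m, angles in rad, forces in N, time in s.
With the tool pointing down it reaches from about 0.325 to 0.775 m from the base axis. Payload 5.5 kg.
Tool frame: the origin (TCP) lies at the very end of the fingers, on their centre line; the grasp point (between the pads) lies 19 mm behind it; z points along the fingers, y is the line along which they close (so a half turn about z gives the same grasp; the last joint's range is limited). The gripper opens to 88 mm and grips with 3 to 60 N. Pads are 20 mm wide; open, the fingers measure 115 mm over their backs; the gripper's body (75 mm by 178 mm) begins 61 mm behind the grasp point.
Start: joints at [1.158, 0.091, 1.231, -0, 1.82, -0.057], TCP at [0.209, 0.562, 0.195] pointing down, gripper open.
Joint ranges: [-2.87, 2.87], [-0.86, 2.18], [0.17, 2.46], [-1.51, 4.65], [0.06, 2.69], [-2.65, 2.65]. Speed limits (rad/s): [2.57, 2.57, 3.01, 3.14, 3.14, 3.14].

## Interface

Orientations are given as a unit quaternion [x, y, z, w].
In Python, from cell import ctrl, cams, sign_off gives the robot as it stands.
- The arm moves only by the tool send_rows, never from a script. Its argument "rows" is a list of rows, each a list of 7 numbers: the closure in counts, from 0 (fully open) to 255 (shut), then the shift along the world's x, y, z in m, then the turn, a rotation vector about the world's x, y, z in degrees. In form: [[grip, tx, ty, tz, rx, ry, rz], ...]. A call has 1 to 8 rows; each row is the pose to reach, as a shift and turn from the pose commanded when the call began; what a row does not reach only later rows make up. A row lasts 1/8 s, in which the tool goes at most 62.5 mm and 10.7 degrees, less where a joint would pass 70% of its speed; a pose out of reach is approached as far as the arm can. A call with a gripper value outside its range is refused whole. The fingers move at their own pace and stop on an object; the grip force is fixed at half the most. Time passes only in rows, so rows that repeat a pose let the fingers close. It gives the time, the measured TCP pose, the force, the opening and the grip force at its end, in the units of the state.
- ctrl.read_state(): the state, without advancing time (a new reading comes with each control period).
- cams.read_camera(name): name is "scene" or "top" or "wrist"; returns the picture (420x560x3 uint8, blue, green, red); there is no depth.
- cams.calibration(name): a dict with "K" (3x3 intrinsics, pixels), "eye" and "rotation" of the camera in the world. Camera axes: x right, y down, z forward; pixel columns grow to the right and rows downward; lengths in m; the calibration is good to about 2 mm. A picture is of the moment at which its call begins: read the wrist's pose just before it. calibration takes no time and is no camera call; for the wrist camera it gives the pose at the moment of the call.
- sign_off(): hands the job in; it is judged then, once.
The state is a dict: "clock": time; "joint_pos": joint angles; "joint_velocities": joint speeds; "joint_efforts": joint torques, N m; "tcp_pos": TCP position; "orientation": TCP orientation; "force": force on the tool from outside, world axes, zero at the start; "moment": the same for the moment, N m; "opening": finger opening in m; "grasp_force": force on a finger pad.
Only numpy, scipy, OpenCV 4.12 (cv2) and the standard library are available. Lean on these libraries where they do the work, as an engineer would, in place of code of your own. Each camera call takes 0.05 s, during which the arm holds its last target. There are 200 camera calls.

## Working session

There is one attempt and no reset: what is moved stays moved. The work goes in short steps, Python scripts to look and compute and a tool call to move; the robot and the scene stay as the last step left them, time stands still between calls to the robot, and variables do not carry over. Pictures are saved under pics/ and viewed, at most 10 in all, crops included, and the job is handed in when it is done.

Besides the shell and the picture viewer there is one more tool, called after ">>>" in YAML: its name, and indented under it one key for each argument. send_rows: Moves the arm, as the interface text tells. Its arguments: {"type":"object","properties":{"rows":{"type":"array","items":{"type":"array","items":{"type":"number"}}}},"required":["rows"]}

```bash
mkdir -p pics; ls; cat > h.py <<'E'
import numpy as np, cv2
from cell import ctrl, cams, sign_off
def px2w(name,u,v,z,c=None):
    c=c or cams.calibration(name); K=np.array(c["K"]);R=np.array(c["rotation"]);e=np.array(c["eye"])
    d=R@np.linalg.inv(K)@np.array([u,v,1.]); return e+d*(z-e[2])/d[2]
def w2px(name,p,c=None):
    c=c or cams.calibration(name); q=np.array(c["K"])@(np.array(c["rotation"]).T@(np.array(p)-np.array(c["eye"]))); return q[:2]/q[2]
E
python3 - <<'E'
from h import *
s=ctrl.read_state();print(s)
for n in("top","scene"):
    i=cams.read_camera(n);cv2.imwrite(f"pics/{n}0.png",i)
    c=cams.calibration(n);print(n,c)
E
```

```text
pics
{'clock': 0.0, 'joint_pos': array([ 1.15828579e+00,  9.18726365e-02,  1.23184865e+00, -6.09674448e-06,
        1.81979511e+00, -5.66925718e-02]), 'joint_velocities': array([-0.00052589,  0.00162674, -0.00088763,  0.00038782,  0.00086075,
        0.00126318]), 'joint_efforts': array([-2.02258620e-03, -4.46476901e+01, -4.06428087e+01,  6.97701448e-02,
        3.01765348e-02, -1.35804607e-04]), 'tcp_pos': array([0.20887791, 0.56210652, 0.19401971]), 'orientation': array([ 1.76972602e-01,  9.84215308e-01, -9.36208540e-04, -2.20717832e-04]), 'force': array([-0.48159411,  0.26931028,  0.5741934 ]), 'moment': array([ 0.00052047, -0.04297253,  0.04706388]), 'grasp_force': 0.0, 'opening': 0.08747696143221897}
top {'K': array([[506.52919777,   0.        , 280.29986289],
       [  0.        , 506.52919777, 208.18977797],
       [  0.        ,   0.        ,   1.        ]]), 'eye': array([ 0.4095392 , -0.09672322,  1.26412902]), 'rotation': array([ 0.70515926, -0.70486588,  0.046949  , -0.06091228])}
scene {'K': array([[455.74655801,   0.        , 273.04203504],
       [  0.        , 455.74655801, 203.80580152],
       [  0.        ,   0.        ,   1.        ]]), 'eye': array([ 1.42425953, -0.03584728,  0.88082669]), 'rotation': array([ 0.62023475,  0.67232651, -0.2973423 , -0.27363017])}
```

View pics/top0.png

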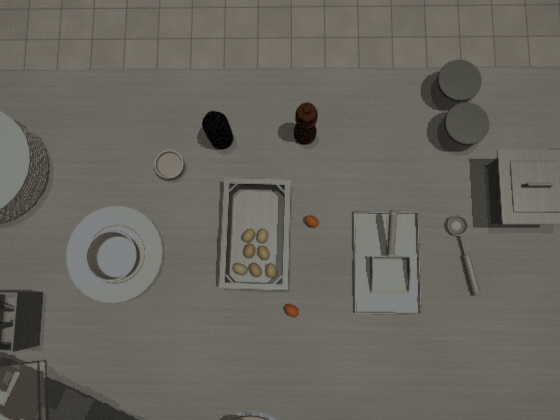

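View pics/scene0.png

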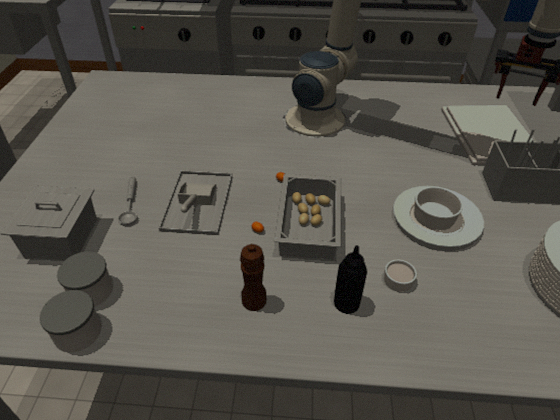

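The top view shows the pan at about (220–291, 180–290), with potatoes at rows 236–270. The tray is at about (353–419, 212–313), and the scoop handle points up (+x). The dish centre is near (115, 255). The two orange look-alikes are at (312, 221) and (292, 310).

```bash
cat > h.py <<'E'
import numpy as np, cv2
from scipy.spatial.transform import Rotation as Ro
from cell import ctrl, cams, sign_off
def cal(n):
    c=cams.calibration(n); return np.array(c["K"]),Ro.from_quat(c["rotation"]).as_matrix(),np.array(c["eye"])
def px2w(n,u,v,z,c=None):
    K,R,e=c or cal(n); d=R@np.linalg.inv(K)@np.array([u,v,1.]); return e+d*(z-e[2])/d[2]
def w2px(n,p,c=None):
    K,R,e=c or cal(n); q=K@(R.T@(np.array(p)-e)); return q[:2]/q[2]
E
python3 - <<'E'
from h import *
i=cv2.imread("pics/top0.png")
i=np.clip(i.astype(float)*1.6,0,255).astype(np.uint8)
f=lambda x0,y0:cv2.resize(i[y0:y0+120,x0:x0+85],None,fx=5,fy=5,interpolation=cv2.INTER_CUBIC)[:600]
def lab(a,x0,y0):
    for k in range(0,85,10):
        cv2.putText(a,str(x0+k),(k*5,8),0,.3,(0,0,255));cv2.line(a,(k*5,10),(k*5,14),(0,0,255))
    for k in range(0,120,10):
        cv2.putText(a,str(y0+k),(0,k*5+4),0,.3,(0,255,0));cv2.line(a,(20,k*5),(26,k*5),(0,255,0))
    return a[:,:400]
cv2.imwrite("pics/c1.png",np.hstack([lab(f(345,202),345,202),lab(f(215,175),215,175)]))
print("tray corners",[px2w("top",u,v,.013).round(3) for u,v in((353,212),(418,212),(419,313),(354,313))])
print("pan",[px2w("top",u,v,.065).round(3) for u,v in((223,179),(291,179),(288,290),(219,289))])
print("plate",px2w("top",115,254,.022).round(3),"dish",px2w("top",115,254.5,.055+.006).round(3))
E
```

```text
tray corners [array([ 0.592, -0.253,  0.013]), array([ 0.592, -0.414,  0.013]), array([ 0.346, -0.407,  0.013]), array([ 0.346, -0.25 ,  0.013])]
pan [array([0.666, 0.066, 0.065]), array([ 0.665, -0.099,  0.065]), array([ 0.401, -0.091,  0.065]), array([0.403, 0.071, 0.065])]
plate [0.487 0.335 0.022] dish [0.483 0.321 0.061]
```

View pics/c1.png

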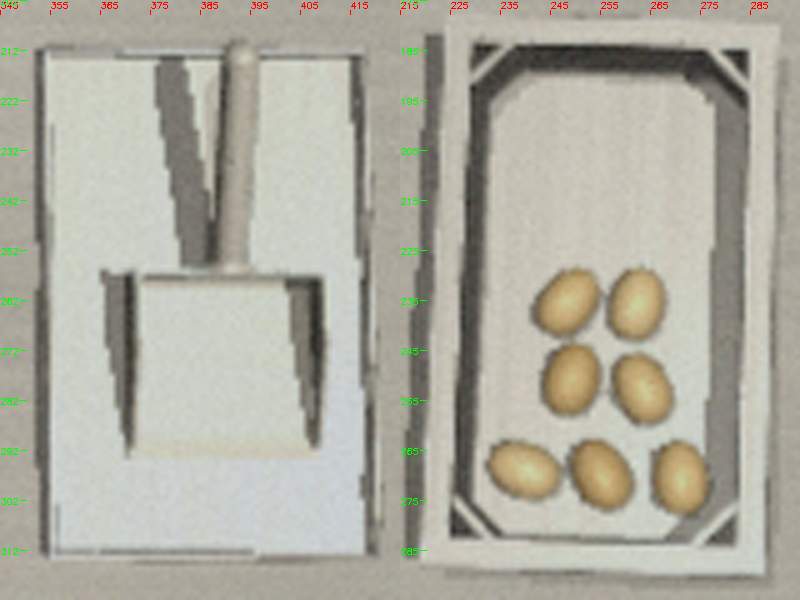

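```bash
python3 - <<'E'
from h import *
P=lambda u,v,z:px2w("top",u,v,z)
a,b=P(370,293,.004),P(408.6,292.4,.004); c,d=P(373,257,.039),P(410,257,.039)
print("lip",a,b,(a+b)/2,"w",np.linalg.norm(a-b)); print("back",c,d,(c+d)/2,np.linalg.norm(c-d))
h1,h2=P(391.4,255,.041),P(393,211.5,.087);print("handle",h1,h2)
pn=[P(224.4,180,.065),P(291,180,.065),P(288,290,.065),P(219.3,287.5,.065)];pn=np.array(pn)
print("pan",pn.round(3),pn.mean(0),np.degrees(np.arctan2(*(pn[0]+pn[1]-pn[2]-pn[3])[1::-1])))
for u,v in((565,302),(636,303),(571,379),(643,388),(524,469),(601,474),(680,477)):
    p=P(215+(u-400)/5,175+v/5,.018); print((p-pn.mean(0)).round(3)[:2],end=' ')
i=cv2.imread("pics/top0.png");hsv=cv2.cvtColor(i,cv2.COLOR_BGR2HSV)
g=i[200:310,60:170];cv2.imwrite("/tmp/g.png",g)
m=cv2.HoughCircles(cv2.cvtColor(cv2.resize(g,None,fx=4,fy=4),cv2.COLOR_BGR2GRAY),cv2.HOUGH_GRADIENT,1.5,20,param1=80,param2=40,minRadius=60,maxRadius=220)
for x,y,r in (m[0][:8] if m is not None else []): print("circ",60+x/4,200+y/4,r/4,P(60+x/4,200+y/4,.061).round(3),P(60+x/4,200+y/4,.022).round(3))
E
```

```text
lip [ 0.39335506 -0.29141998  0.004     ] [ 0.39500561 -0.38544102  0.004     ] [ 0.39418034 -0.3384305   0.004     ] w 0.09403552534904107
back [ 0.47916116 -0.29532625  0.039     ] [ 0.47923244 -0.38381901  0.039     ] [ 0.4791968  -0.33957263  0.039     ] 0.08849278496949499
handle [ 0.48386667 -0.33911866  0.041     ] [ 0.58257828 -0.33690759  0.087     ]
pan [[ 0.663  0.063  0.065]
 [ 0.663 -0.099  0.065]
 [ 0.401 -0.091  0.065]
 [ 0.406  0.07   0.065]] [ 0.53324794 -0.0142564   0.065     ] -1.6000954049733178
[0.    0.022] [-0.    -0.013] [-0.038  0.019] [-0.042 -0.017] [-0.082  0.041] [-0.084  0.004] [-0.086 -0.035] circ 111.5625 256.4375 24.4125 [0.479 0.329 0.061] [0.481 0.343 0.022]
circ 118.3125 257.1875 21.1125 [0.477 0.313 0.061] [0.479 0.326 0.022]
circ 112.6875 251.5625 28.7625 [0.49  0.327 0.061] [0.493 0.341 0.022]
circ 109.6875 262.0625 30.1875 [0.465 0.333 0.061] [0.467 0.347 0.022]
circ 107.4375 252.6875 29.474998 [0.488 0.34  0.061] [0.49  0.354 0.022]
circ 123.1875 254.1875 16.8 [0.484 0.302 0.061] [0.487 0.315 0.022]
circ 117.9375 251.1875 25.9125 [0.491 0.315 0.061] [0.494 0.328 0.022]
circ 105.1875 257.5625 18.4125 [0.476 0.345 0.061] [0.478 0.359 0.022]
```

>>> send_rows:
  rows:
    - [0,0.02,-0.056,0,0,0,2.7]
    - [0,0.04,-0.112,0,0,0,5.4]
    - [0,0.06,-0.168,0,0,0,8]
    - [0,0.08,-0.224,0,0,0,10.7]
    - [0,0.1,-0.28,0,0,0,13.4]
    - [0,0.12,-0.336,0,0,0,16]
    - [0,0.14,-0.392,0,0,0,18.7]
    - [0,0.1625,-0.45,0,0,0,21.4]

```text
clock: 1.1
tcp_pos: [0.3716, 0.1107, 0.195]
orientation: [-0.01, 1.0, 0.0, 0.0]
force: [0.8, 0.7, -0.7]
opening: 0.0878
grasp_force: 0.0
```

>>> send_rows:
  rows:
    - [0,0.02,-0.056,0,0,0,0]
    - [0,0.04,-0.112,0,0,0,0]
    - [0,0.06,-0.168,0,0,0,0]
    - [0,0.08,-0.224,0,0,0,0]
    - [0,0.1,-0.28,0,0,0,0]
    - [0,0.12,-0.336,0,0,0,0]
    - [0,0.14,-0.392,0,0,0,0]
    - [0,0.1625,-0.45,0,0,0,0]

```text
clock: 2.1
tcp_pos: [0.5343, -0.3394, 0.1947]
orientation: [-0.009, 1.0, 0.0, -0.0]
force: [0.4, 0.1, 0.8]
opening: 0.088
grasp_force: 0.0
```

```bash
python3 - <<'E'
from h import *
s=ctrl.read_state();print(s["clock"],s["tcp_pos"],s["joint_pos"],Ro.from_quat(s["orientation"]).as_matrix().round(3))
c=cal("wrist");i=cams.read_camera("wrist");print(c[2])
t=cv2.imread("pics/top0.png")
# overlay dish/plate model on top crop
x0,y0,f=60,200,5
g=cv2.resize(t[y0:310,x0:170],None,fx=f,fy=f,interpolation=cv2.INTER_CUBIC);g=np.clip(g*1.5,0,255).astype(np.uint8)
for r,z,col in((.12,.022,(0,0,255)),(.062,.061,(0,255,0)),(.057,.061,(255,0,0))):
    for a in np.arange(0,6.28,.05):
        u=w2px("top",(.487+r*np.cos(a),.333+r*np.sin(a),z)); cv2.circle(g,tuple(int(q) for q in (u-[x0,y0])*f+f/2),1,col,-1)
w=cv2.resize(np.clip(i*1.5,0,255).astype(np.uint8),(400,300))
# mark predicted scoop grip, lip
for p in((.534,-.338,.050),(.394,-.338,.003)):
    u=w2px("wrist",p,c)*400/560; cv2.circle(w,tuple(int(q) for q in u),4,(0,0,255),1)
o=np.zeros((550,800,3),np.uint8);g=g[50:550,20:420];o[:500,:400]=g[:500,:400];o[:300,400:]=w;cv2.imwrite("pics/c2.png",o);cv2.imwrite("pics/w0.png",i)
E
```

```text
2.1 [ 0.53430798 -0.33938693  0.19471855] [-6.19774317e-01  1.81870974e-01  1.13251734e+00  2.45174088e-04
  1.82758273e+00 -2.20809471e+00] [[-1.    -0.018 -0.   ]
 [-0.018  1.     0.   ]
 [ 0.     0.    -1.   ]]
[ 0.4676111  -0.34089656  0.38470999]
```

View pics/c2.png

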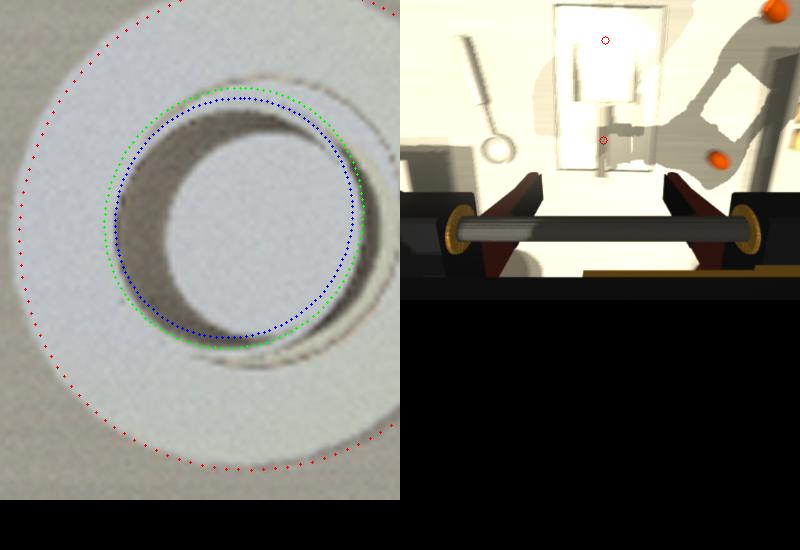

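The model outlines fit the plate and dish, with the dish at about (0.483, 0.333). The predicted handle grip point lands on the handle in the wrist view at (603, 140). Descending to grasp.

>>> send_rows:
  rows:
    - [0,0,0.001,-0.06,0,0,0]
    - [0,0,0.001,-0.12,0,0,0]
    - [0,0,0.001,-0.163,0,0,0]
    - [0,0,0.001,-0.163,0,0,0]
    - [255,0,0.001,-0.163,0,0,0]
    - [255,0,0.001,-0.163,0,0,0]
    - [255,0,0.001,-0.163,0,0,0]
    - [255,0,0.001,-0.163,0,0,0]

```text
clock: 3.15
tcp_pos: [0.5344, -0.3369, 0.0332]
orientation: [-0.009, 1.0, -0.001, 0.001]
force: [0.2, 0.2, 0.6]
opening: 0.0515
grasp_force: 0.0
```

>>> send_rows:
  rows:
    - [255,0,0,0,0,0,0]
    - [255,0,0,0.02,0,0,0]
    - [255,0,0,0.05,0,0,0]
    - [255,0,0,0.11,0,0,0]
    - [255,0,0,0.16,0,0,0]

```text
clock: 3.78
tcp_pos: [0.534, -0.3366, 0.1962]
orientation: [-0.009, 1.0, -0.001, 0.001]
force: [0.1, -0.7, 0.5]
opening: 0.0019
grasp_force: 0.0
```

```bash
python3 - <<'E'
from h import *
s=ctrl.read_state();print(s["clock"],s["tcp_pos"],s["joint_pos"],s["force"],s["moment"],s["grasp_force"],s["opening"])
i=cams.read_camera("wrist");c=cal("wrist");i=np.clip(i*1.0,0,255).astype(np.uint8)
T=s["tcp_pos"];R=Ro.from_quat(s["orientation"]).as_matrix()
# TCP in scoop frame (grasp at x=-95,z=50-3=47 -> tcp z=28)
for p in((45,46,0),(45,-46,0),(-45,46,36),(-45,-46,36)):
    d=np.array([p[0]+95,p[1],p[2]-28])/1000; w=T+np.array([-d[0],-d[1],d[2]])
    u=w2px("wrist",w,c);cv2.circle(i,tuple(int(q) for q in u),4,(0,0,255),1)
cv2.imwrite("pics/w1.png",i[:300])
E
```

```text
3.775 [ 0.5340478 -0.3366033  0.1961582] [-6.16260109e-01  1.74406715e-01  1.13830728e+00 -2.97930268e-05
  1.82630399e+00 -2.20477711e+00] [ 0.1234612  -0.72995302  0.53681277] [-0.02026704  0.02903123 -0.00728295] 0.0 0.0018824009409546816
```

View pics/w1.png

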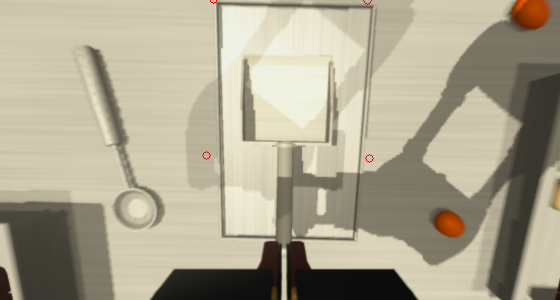

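The fingers were still closing when I lifted, so they shut in air. The scoop still lies in its tray, with the lip at about (247–331, 57). I'll reopen, re-measure and regrasp.

```bash
python3 - <<'E'
from h import *
c=cal("wrist")
for u,v,z in((247,57,.004),(331,56,.004),(243,142,.039),(334,142,.039),(286,150,.045),(286,240,.085)): print(px2w("wrist",u,v,z,c).round(4))
E
```

```text
[ 0.3967 -0.3816  0.004 ]
[ 0.3944 -0.2914  0.004 ]
[ 0.4846 -0.3828  0.039 ]
[ 0.4831 -0.2881  0.039 ]
[ 0.4917 -0.3379  0.045 ]
[ 0.5755 -0.3363  0.085 ]
```

>>> send_rows:
  rows:
    - [0,0,0,0,0,0,0]
    - [0,0,0,0,0,0,0]
    - [0,0,0,0,0,0,0]
    - [0,0,0,0,0,0,0]
    - [0,0,0,0,0,0,0]
    - [0,0,0,0,0,0,0]

```text
clock: 4.58
tcp_pos: [0.534, -0.3365, 0.1919]
orientation: [-0.009, 1.0, 0.0, -0.0]
force: [-0.4, -0.3, -0.4]
opening: 0.057
grasp_force: 0.0
```

>>> send_rows:
  rows:
    - [0,0,0,0,0,0,0]
    - [0,0,0,0,0,0,0]
    - [0,0,0,-0.06,0,0,0]
    - [0,0,0,-0.12,0,0,0]
    - [0,0,0,-0.161,0,0,0]
    - [255,0,0,-0.161,0,0,0]
    - [255,0,0,-0.161,0,0,0]
    - [255,0,0,-0.161,0,0,0]

```text
clock: 5.58
tcp_pos: [0.5355, -0.3376, 0.0346]
orientation: [-0.009, 1.0, -0.002, 0.002]
force: [-0.1, -0.5, -0.2]
opening: 0.0611
grasp_force: 0.0
```

>>> send_rows:
  rows:
    - [255,0,0,0,0,0,0]
    - [255,0,0,0,0,0,0]
    - [255,0,0,0,0,0,0]
    - [255,0,0,0,0,0,0]
    - [255,0,0,0,0,0,0]

```text
clock: 6.2
tcp_pos: [0.534, -0.3364, 0.031]
orientation: [-0.009, 1.0, 0.0, -0.0]
force: [-0.2, -0.1, 0.1]
opening: 0.0157
grasp_force: 29.9
```

>>> send_rows:
  rows:
    - [255,0,0,0.01,0,0,0]
    - [255,0,0,0.03,0,0,0]
    - [255,0,0,0.06,0,0,0]
    - [255,0,0,0.1,0,0,0]
    - [255,0,0,0.14,0,0,0]
    - [255,0,0,0.14,0,0,0]

```text
clock: 6.95
tcp_pos: [0.5357, -0.3377, 0.1775]
orientation: [-0.009, 1.0, -0.003, 0.004]
force: [-0.3, 0.1, -2.4]
opening: 0.0157
grasp_force: 29.9
```

```bash
cat >> h.py <<'E'
GX,GZ=.095,.028   # TCP in the scoop frame: x=-95, z=28
def ov(R,T,dz=0):
    "scoop corner points in the world for tcp pose"
    P=[]
    for p in((45,46,0),(45,-46,0),(-45,46,36),(-45,-46,36)):
        d=np.array([p[0]/1e3+GX,p[1]/1e3,p[2]/1e3-GZ]); P.append(T+R@np.array([d[0],-d[1],-d[2]]))  # tool x = scoop x, z opposite
    return P
E
python3 - <<'E'
from h import *
s=ctrl.read_state();print(s["clock"],s["tcp_pos"],s["joint_pos"],s["force"],s["moment"],s["grasp_force"],s["opening"])
i=cams.read_camera("wrist");c=cal("wrist")
R=Ro.from_quat(s["orientation"]).as_matrix()
for p in ov(R,s["tcp_pos"]):
    u=w2px("wrist",p,c);print(u.round());cv2.circle(i,tuple(int(q) for q in u),4,(0,0,255),1)
cv2.imwrite("pics/w2.png",i[:300])
E
```

```text
6.95 [ 0.53570582 -0.33772459  0.17748435] [-6.16212855e-01  1.68790564e-01  1.17761016e+00  6.93196678e-06
  1.78534737e+00 -2.20478346e+00] [-0.34416678  0.06918454 -2.37791119] [ 0.05257672 -0.19851136  0.03260867] 29.944730401039124 0.015652335272526924
[202.  -2.]
[363.  -2.]
[197. 163.]
[370. 163.]
```

View pics/w2.png

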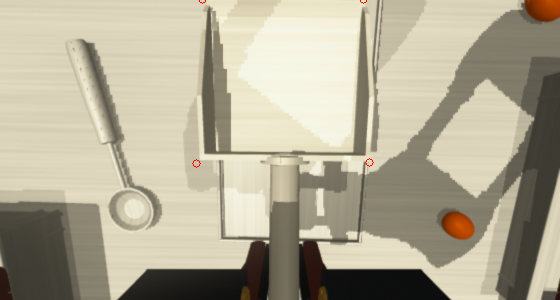

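The scoop is held with its lip near (210–365, 8) and droops by about 3°. Moving above the far half of the pan with the lip pitched down.

>>> send_rows:
  rows:
    - [255,0.02,0.045,0.02,0,0,-1]
    - [255,0.045,0.1,0.04,0,0,-2.6]
    - [255,0.07,0.155,0.06,0,-5,-2.6]
    - [255,0.095,0.21,0.069,0.3,-12,-2.6]
    - [255,0.12,0.265,0.069,0.4,-18,-2.6]
    - [255,0.139,0.318,0.069,0.5,-24,-2.6]
    - [255,0.139,0.318,0.069,0.5,-24,-2.6]
    - [255,0.139,0.318,0.069,0.5,-24,-2.6]

```text
clock: 8.0
tcp_pos: [0.6722, -0.0188, 0.2382]
orientation: [0.014, 0.978, 0.002, 0.206]
force: [-0.0, 0.6, -1.4]
opening: 0.0154
grasp_force: 29.9
```

```bash
python3 - <<'E'
from h import *
s=ctrl.read_state();print(s["clock"],s["tcp_pos"],s["joint_pos"].round(2),s["force"],s["moment"],s["opening"])
R=Ro.from_quat(s["orientation"]).as_matrix();print(R.round(3));print(np.array(ov(R,s["tcp_pos"])).round(3))
i=cams.read_camera("wrist");c=cal("wrist")
for p in ov(R,s["tcp_pos"]):
    u=w2px("wrist",p,c);cv2.circle(i,tuple(int(q) for q in u),4,(0,0,255),1)
j=cams.read_camera("scene")[130:380,150:550]
cv2.imwrite("pics/w3.png",np.vstack([cv2.resize(i,(448,336))[:250],cv2.resize(j,None,fx=1.12,fy=1.3)[:, :448]]))
E
```

```text
8.0 [ 0.67222465 -0.01878385  0.23820977] [-0.1  -0.12  1.42  0.04  1.43 -1.64] [-0.01115522  0.6146513  -1.36824671] [ 0.02323065  0.27639978 -0.03037826] 0.01544128541007587
[[-0.915  0.026  0.404]
 [ 0.028  1.    -0.001]
 [-0.403  0.01  -0.915]]
[[ 0.554 -0.061  0.156]
 [ 0.557  0.031  0.157]
 [ 0.622 -0.063  0.225]
 [ 0.624  0.029  0.226]]
```

View pics/w3.png

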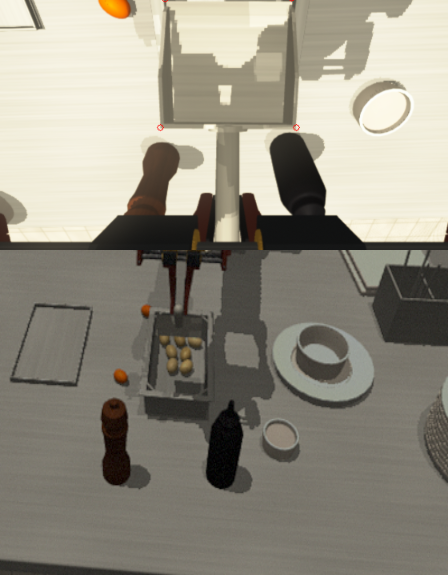

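```bash
python3 - <<'E'
from h import *
s=ctrl.read_state()
R=Ro.from_quat(s["orientation"]).as_matrix();f=lambda p:((w2px("scene",p)-[150,130])*[1.12,1.3]+[0,250]).round()
print(f(s["tcp_pos"]),[f(p) for p in ov(R,s["tcp_pos"])])
print(f((.533,-.014,.065)))
for q in((222,140),(305,136)): print(px2w("top",*q,0.).round(3))
E
```

```text
[178. 328.] [array([158., 320.]), array([200., 323.]), array([156., 314.]), array([202., 317.])]
[178. 349.]
[0.783 0.08  0.   ]
[ 0.792 -0.135  0.   ]
```

>>> send_rows:
  rows:
    - [255,-0.003,0,0,0,-4,0]
    - [255,-0.003,0,-0.05,0,-4,0]
    - [255,-0.003,0,-0.09,0,-4,0]
    - [255,-0.003,0,-0.12,0,-4,0]
    - [255,-0.003,0,-0.138,0,-4,0]
    - [255,-0.003,0,-0.138,0,-4,0]

```text
clock: 8.85
tcp_pos: [0.6694, -0.0195, 0.1004]
orientation: [0.014, 0.971, 0.003, 0.241]
force: [-0.0, 0.4, -2.2]
opening: 0.0154
grasp_force: 29.9
```

>>> send_rows:
  rows:
    - [255,0,0,-0.002,0,0,0]
    - [255,0,0,-0.004,0,0,0]
    - [255,0,0,-0.004,0,0,0]

```text
clock: 9.22
tcp_pos: [0.6703, -0.0185, 0.099]
orientation: [0.014, 0.97, 0.003, 0.242]
force: [-0.0, 0.0, -1.6]
opening: 0.0156
grasp_force: 29.9
```

```bash
python3 - <<'E'
from h import *
s=ctrl.read_state();print(s["clock"],s["tcp_pos"],s["force"],s["moment"],s["opening"])
R=Ro.from_quat(s["orientation"]).as_matrix();print(np.degrees(np.arcsin(-R[2,0])),np.array(ov(R,s["tcp_pos"]))[:2].round(3))
E
```

```text
9.225 [ 0.67032904 -0.01853651  0.09901141] [-0.00181072  0.00896771 -1.6384256 ] [0.06483201 0.30733478 0.0085806 ] 0.015586711979501866
28.054308329524336 [[ 0.559 -0.061  0.008]
 [ 0.561  0.031  0.009]]
```

>>> send_rows:
  rows:
    - [255,0,0,-0.003,0,0,0]
    - [255,-0.004,0,-0.009,0,3,0]
    - [255,-0.01,0,-0.015,0,6,0]
    - [255,-0.019,0.0005,-0.021,0,9,0]
    - [255,-0.029,0.001,-0.028,0,12,0]
    - [255,-0.039,0.001,-0.0345,0,15,0]
    - [255,-0.0505,0.0015,-0.0415,0,18,0]
    - [255,-0.063,0.002,-0.046,0,20,0]

```text
clock: 10.22
tcp_pos: [0.6079, -0.0166, 0.053]
orientation: [0.014, 0.997, 0.0, 0.071]
force: [3.4, 0.1, -0.4]
opening: 0.0155
grasp_force: 30.0
```

```bash
python3 - <<'E'
from h import *
s=ctrl.read_state();print(s["clock"],s["tcp_pos"],s["force"],s["moment"],s["opening"])
R=Ro.from_quat(s["orientation"]).as_matrix();print(np.degrees(np.arcsin(-R[2,0])),np.array(ov(R,s["tcp_pos"]))[:2].round(3))
i=cams.read_camera("wrist");c=cal("wrist")
for p in ov(R,s["tcp_pos"]):
    u=w2px("wrist",p,c);cv2.circle(i,tuple(int(q) for q in u),4,(0,0,255),1)
cv2.imwrite("pics/w4.png",i[:260])
E
```

```text
10.225 [ 0.60786256 -0.01659543  0.05301976] [ 3.43992084  0.1092138  -0.38315128] [-0.09787582 -0.32265412  0.03063519] 0.015546432320526708
8.093578976924091 [[ 0.472 -0.059  0.005]
 [ 0.475  0.033  0.006]]
```

View pics/w4.png

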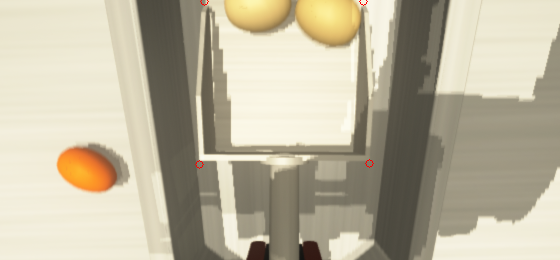

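>>> send_rows:
  rows:
    - [255,-0.0085,0,-0.005,0,2,0]
    - [255,-0.018,0.0005,-0.0075,0,3,0]
    - [255,-0.027,0.001,-0.01,0,4,0]
    - [255,-0.036,0.001,-0.0125,0,5,0]

```text
clock: 10.78
tcp_pos: [0.5789, -0.017, 0.0453]
orientation: [0.014, 0.999, -0.001, 0.037]
force: [29.7, -3.6, 13.2]
opening: 0.0154
grasp_force: 30.0
```

>>> send_rows:
  rows:
    - [255,-0.004,0,0,0,0,0]
    - [255,-0.008,0,0,0,0,0]

```text
clock: 11.02
tcp_pos: [0.5761, -0.0171, 0.0499]
orientation: [0.015, 0.999, -0.001, 0.044]
force: [36.9, -3.2, 16.3]
opening: 0.0156
grasp_force: 30.0
```

```bash
python3 - <<'E'
from h import *
s=ctrl.read_state();print(s["clock"],s["tcp_pos"],s["force"],s["moment"],s["opening"])
R=Ro.from_quat(s["orientation"]).as_matrix();print(np.degrees(np.arcsin(-R[2,0])),np.array(ov(R,s["tcp_pos"]))[:2].round(3))
i=cams.read_camera("wrist");t=cams.read_camera("top")
for p in ov(R,s["tcp_pos"])[:2]: print(w2px("top",p).round(1))
t=cv2.resize(np.clip(t[170:300,205:305]*1.5,0,255).astype(np.uint8),None,fx=2.4,fy=2.4,interpolation=cv2.INTER_CUBIC)
o=np.zeros((312,800,3),np.uint8);o[:312,:560]=i[:312];o[:312,560:]=t[:312,:240];cv2.imwrite("pics/w5.png",o)
E
```

```text
11.025 [ 0.57614936 -0.0171162   0.04987476] [36.91962786 -3.17753083 16.30250709] [-0.56193179 -6.94605938 -0.17897035] 0.015644851293488762
5.000242343316925 [[ 0.438 -0.059  0.01 ]
 [ 0.441  0.033  0.01 ]]
[275.1 274.5]
[237.7 273.3]
```

View pics/w5.png

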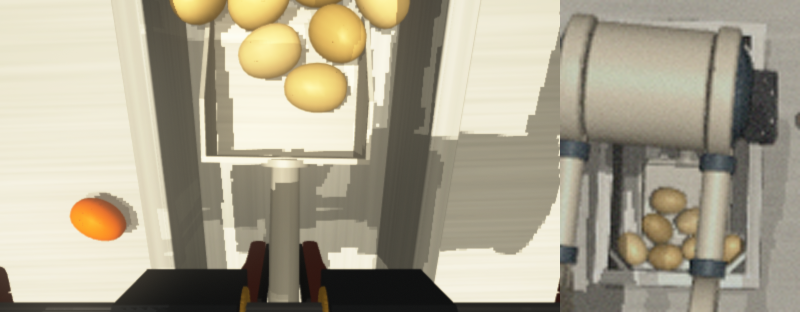

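Three potatoes lie well inside the scoop, around (268, 50), (337, 33) and (316, 88), with more at the lip. Two others sit outside its walls. Tilting the lip up now.

>>> send_rows:
  rows:
    - [255,0.008,0,0.003,0,2,0]
    - [255,0.012,0,0.002,0,6,0]
    - [255,0.015,0,0.0015,0,10,0]
    - [255,0.017,0,0.0015,0,13,0]
    - [255,0.017,0,0.008,0,13,0]
    - [255,0.017,0,0.02,0,14,0]
    - [255,0.018,0,0.035,0,15,0]
    - [255,0.022,0,0.05,0,16,0]

```text
clock: 12.12
tcp_pos: [0.5841, -0.0155, 0.0904]
orientation: [0.014, 0.993, -0.002, -0.113]
force: [0.5, 0.1, -1.8]
opening: 0.0153
grasp_force: 30.0
```

```bash
python3 - <<'E'
from h import *
s=ctrl.read_state();print(s["clock"],s["tcp_pos"],s["joint_pos"].round(2),s["force"],s["moment"],s["opening"])
R=Ro.from_quat(s["orientation"]).as_matrix();print(np.degrees(np.arcsin(-R[2,0])),np.array(ov(R,s["tcp_pos"])).round(3))
i=cams.read_camera("wrist");cv2.imwrite("pics/w6.png",i)
m=cv2.inRange(cv2.cvtColor(i,cv2.COLOR_BGR2HSV),(15,70,90),(32,255,255));m=cv2.erode(m,np.ones((5,5)))
n,l,st,ce=cv2.connectedComponentsWithStats(m)
for k in range(1,n):
    if st[k,4]>150: print(ce[k].round(),st[k])
E
```

```text
12.125 [ 0.5841251  -0.01553491  0.09041226] [-0.07  0.28  1.22 -0.02  1.87 -1.62] [ 0.46141379  0.1469262  -1.75948017] [ 0.02917983 -0.3592845  -0.01811912] 0.015268802555133385
-13.01329040208496 [[ 0.44  -0.058  0.095]
 [ 0.443  0.034  0.094]
 [ 0.536 -0.06   0.11 ]
 [ 0.538  0.032  0.109]]
[297.  72.] [ 208   27  160  115 7783]
[117. 222.] [107 213  23  17 236]
[324. 322.] [320 290   8  62 174]
```

>>> send_rows:
  rows:
    - [255,0.01,0,0.015,0,2,0]
    - [255,0.02,0,0.035,0,4,0]
    - [255,0.025,0,0.06,0,6,0]
    - [255,0.03,0,0.085,0,7,0]
    - [255,0.03,0,0.11,0,7,0]
    - [255,0.03,0,0.13,0,7,0]
    - [255,0.03,0,0.14,0,7,0]
    - [255,0.03,0,0.14,0,7,0]

```text
clock: 13.18
tcp_pos: [0.615, -0.0156, 0.2303]
orientation: [0.014, 0.985, -0.003, -0.173]
force: [-0.1, 0.2, -2.9]
opening: 0.0154
grasp_force: 30.0
```

```bash
python3 - <<'E'
from h import *
s=ctrl.read_state();print(s["clock"],s["tcp_pos"],s["joint_pos"].round(2),s["force"],s["moment"],s["opening"])
R=Ro.from_quat(s["orientation"]).as_matrix();print(np.degrees(np.arcsin(-R[2,0])),np.array(ov(R,s["tcp_pos"])).round(3))
i=cams.read_camera("wrist");c=cal("wrist")
for p in ov(R,s["tcp_pos"]):
    u=w2px("wrist",p,c);cv2.circle(i,tuple(int(q) for q in u),4,(0,0,255),1)
t=cams.read_camera("top");cv2.imwrite("pics/t7.png",t)
sc=cams.read_camera("scene")[140:280,240:400]
t=cv2.resize(np.clip(t[170:300,205:305]*1.5,0,255).astype(np.uint8),None,fx=2.4,fy=2.4,interpolation=cv2.INTER_CUBIC)
o=np.zeros((592,800,3),np.uint8);o[:312,:560]=i[:312];o[:312,560:]=t[:312,:240];o[312:592,:320]=cv2.resize(np.clip(sc*1.3,0,255).astype(np.uint8),None,fx=2,fy=2);cv2.imwrite("pics/w7.png",o)
E
```

```text
13.175 [ 0.61497746 -0.01558852  0.23027971] [-0.07  0.52  0.69 -0.03  2.27 -1.62] [-0.09871248  0.22250947 -2.92937485] [ 0.06814598 -0.44262625 -0.01753336] 0.015360429938636056
-19.89336658276043 [[ 0.473 -0.058  0.252]
 [ 0.475  0.034  0.251]
 [ 0.57  -0.06   0.255]
 [ 0.572  0.032  0.254]]
```

View pics/w7.png

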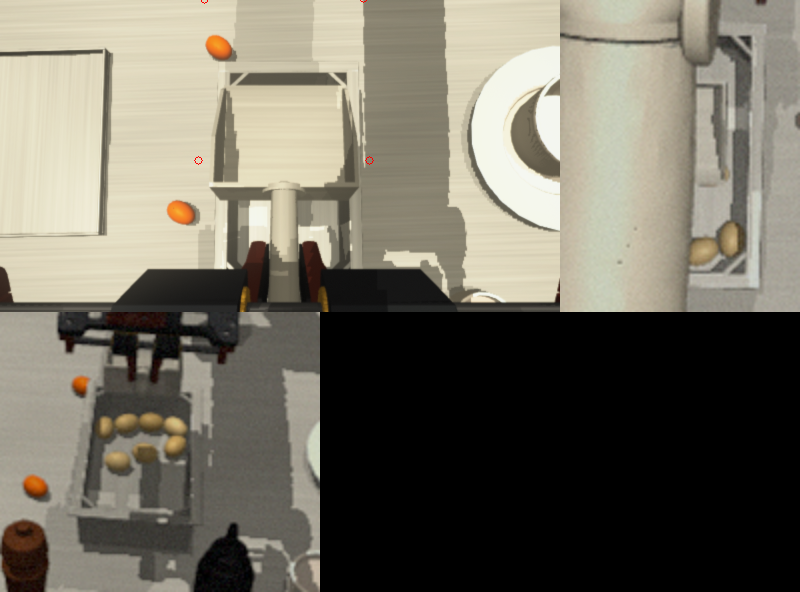

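The wrist view shows the scoop empty and drooped in the grip, with the back wall at v≈187 instead of 160. The scene view shows all seven potatoes back in the pan. The grip slipped under load, so I'll estimate the droop, set the scoop down in its tray and regrasp closer to the balance point.

```bash
cat >> h.py <<'E'
def sc2w(p,R,T,droop=0,gx=None,gz=None):
    "scoop point (mm) -> world; droop: lip-down deg in the grip about grasp point; gx,gz grasp point in scoop (mm)"
    gx=-GX*1e3 if gx is None else gx; gz=GZ*1e3+19 if gz is None else gz
    a=np.radians(droop);x,y,z=p[0]-gx,p[1],p[2]-gz
    X=x*np.cos(a)+z*np.sin(a);Z=-x*np.sin(a)+z*np.cos(a)
    return T+R@np.array([X,-y,-Z-19])/1e3
E
python3 - <<'E'
from h import *
s=ctrl.read_state();R=Ro.from_quat(s["orientation"]).as_matrix();T=s["tcp_pos"];c=cal("wrist");print(s["joint_pos"].round(2))
for d in range(0,50,5):
    print(d,*[w2px("wrist",sc2w(p,R,T,d),c).round() for p in((-45,46,36),(-45,-46,36),(45,46,0),(45,-46,0),(-45,46,3),(-45,-46,3))])
E
```

```text
[-0.07  0.52  0.69 -0.03  2.27 -1.62]
0 [199. 161.] [369. 161.] [204.  -1.] [363.  -1.] [212. 156.] [356. 156.]
5 [201. 163.] [367. 162.] [209.  15.] [358.  14.] [214. 162.] [355. 162.]
10 [203. 165.] [365. 164.] [214.  30.] [354.  30.] [215. 168.] [353. 168.]
15 [205. 167.] [363. 167.] [217.  45.] [350.  45.] [216. 175.] [352. 174.]
20 [207. 170.] [362. 170.] [221.  60.] [347.  60.] [218. 181.] [351. 181.]
25 [208. 174.] [360. 173.] [224.  75.] [344.  75.] [219. 188.] [350. 188.]
30 [210. 178.] [359. 177.] [226.  89.] [342.  89.] [220. 195.] [349. 195.]
35 [211. 182.] [357. 182.] [228. 103.] [340. 103.] [220. 202.] [348. 202.]
40 [212. 186.] [356. 186.] [230. 117.] [338. 117.] [221. 209.] [347. 209.]
45 [213. 191.] [355. 191.] [232. 130.] [336. 130.] [222. 217.] [347. 217.]
```

>>> send_rows:
  rows:
    - [255,-0.012,-0.045,0,0,1,0.5]
    - [255,-0.026,-0.095,0,0,3,1.2]
    - [255,-0.04,-0.145,-0.01,0,5,2]
    - [255,-0.054,-0.195,-0.03,0,6,2.6]
    - [255,-0.068,-0.245,-0.05,0,6,2.6]
    - [255,-0.08,-0.295,-0.07,0,6,2.6]
    - [255,-0.088,-0.3215,-0.08,0,6,2.6]
    - [255,-0.088,-0.3215,-0.08,0,6,2.6]

```text
clock: 14.32
tcp_pos: [0.5257, -0.3381, 0.1478]
orientation: [-0.008, 0.974, -0.006, -0.226]
force: [-0.4, 0.6, -2.0]
opening: 0.0154
grasp_force: 30.0
```

>>> send_rows:
  rows:
    - [255,0,0,-0.05,0,0,0]
    - [255,0,0,-0.09,0,0,0]
    - [255,0,0,-0.105,0,0,0]
    - [255,0,0,-0.111,0,0,0]
    - [255,0,0,-0.116,0,0,0]
    - [255,0,0,-0.118,0,0,0]
    - [255,0,0,-0.118,0,0,0]

```text
clock: 15.2
tcp_pos: [0.5291, -0.3369, 0.0359]
orientation: [-0.009, 0.975, -0.009, -0.222]
force: [1.7, 3.2, 6.6]
opening: 0.0153
grasp_force: 30.2
```

```bash
python3 - <<'E'
from h import *
s=ctrl.read_state();print(s["clock"],s["tcp_pos"],s["joint_pos"].round(2),s["force"],s["moment"],s["opening"],s["grasp_force"])
R=Ro.from_quat(s["orientation"]).as_matrix();print(R.round(3))
E
```

```text
15.2 [ 0.52906572 -0.33690184  0.03594969] [-0.49  0.59  0.97 -0.24  1.96 -2.13] [1.68808322 3.16445331 6.55977032] [ 0.78701221  0.08952896 -0.31303696] 0.015341524429865841 30.1627179980278
[[-0.901 -0.021 -0.433]
 [-0.013  1.    -0.021]
 [ 0.433 -0.013 -0.901]]
```

>>> send_rows:
  rows:
    - [0,0,0,0,0,0,0]
    - [0,0,0,0,0,0,0]
    - [0,0,0,0,0,0,0]
    - [0,0,0,0,0,0,0]
    - [0,0,0,0,0,0,0]

```text
clock: 15.82
tcp_pos: [0.5269, -0.3371, 0.0315]
orientation: [-0.009, 0.974, -0.007, -0.225]
force: [0.6, -0.7, 0.1]
opening: 0.0618
grasp_force: 0.0
```

>>> send_rows:
  rows:
    - [0,-0.005,0,0.01,0,-9,0]
    - [0,-0.01,0,0.01,0,-18,0]
    - [0,-0.019,0,0.005,0,-26,0]
    - [100,-0.019,0,-0.007,0,-26,0]
    - [255,-0.019,0,-0.007,0,-26,0]

```text
clock: 16.45
tcp_pos: [0.5076, -0.3368, 0.0237]
orientation: [-0.007, 1.0, -0.009, -0.001]
force: [1.1, -0.5, 0.0]
opening: 0.0713
grasp_force: 0.0
```

```bash
python3 - <<'E'
from h import *
s=ctrl.read_state();print(s["clock"],s["tcp_pos"],s["joint_pos"].round(2),s["force"],s["opening"],s["grasp_force"])
R=Ro.from_quat(s["orientation"]).as_matrix();print(R.round(3))
E
```

```text
16.45 [ 0.50759056 -0.33682053  0.02368707] [-0.63  0.14  1.48 -0.02  1.51 -2.22] [ 1.06239704 -0.54098749  0.04023219] 0.07133968484339098 0.0
[[-1.    -0.013 -0.002]
 [-0.013  1.    -0.018]
 [ 0.002 -0.018 -1.   ]]
```

>>> send_rows:
  rows:
    - [255,0,0,0,1,0,0]
    - [255,0,0,0,1,0,0]
    - [255,0,0,0,1,0,0]
    - [255,0,0,0,1,0,0]
    - [255,0,0,0,1,0,0]
    - [255,0,0,0,1,0,0]
    - [255,0,0,0,1,0,0]

```text
clock: 17.32
tcp_pos: [0.508, -0.3371, 0.0249]
orientation: [-0.007, 1.0, -0.001, 0.0]
force: [-0.5, -0.8, 1.0]
opening: 0.0017
grasp_force: 0.5
```

```bash
python3 - <<'E'
from h import *
s=ctrl.read_state();print(s["clock"],s["tcp_pos"],s["force"],s["opening"],s["grasp_force"])
R=Ro.from_quat(s["orientation"]).as_matrix();c=cal("wrist");i=cams.read_camera("wrist");cv2.imwrite("pics/w8.png",i)
for o in(-4,0,4):print([w2px("wrist",sc2w(p,R,s["tcp_pos"],0,-66+o,40),c).round() for p in((-45,46,36),(-45,-46,36),(45,46,0),(45,-46,0))])
g=cv2.cvtColor(i,cv2.COLOR_BGR2GRAY);print("col",g[60:260:3,250]);print("row",g[150,150:420:4])
E
```

```text
17.325 [ 0.50802387 -0.33709554  0.02489173] [-0.54447654 -0.8426394   0.95979585] 0.0017172945523012224 0.4946001910138875
[array([199., 209.]), array([370., 209.]), array([204.,  43.]), array([364.,  43.])]
[array([200., 216.]), array([369., 216.]), array([205.,  50.]), array([363.,  50.])]
[array([200., 223.]), array([369., 223.]), array([205.,  58.]), array([363.,  58.])]
col [245 238 234 238 240 241 240 245 245 245 243 240 232 231 231 233 234 231
 231 231 233 230 231 232 231 231 231 226 227 227 224 228 228 227 225 226
 227 224 221 219 226 224 223 224 223 223 131 118 115 114  87  87  85  82
  89 116 110 102 101 100  99  98  98  97  97  96  97]
row [188 188 187 172 159  87 125 231 231 232 229 233 221 190  92  92 156 126
 127 127 224 225 224 225 224 224 224 224 223 224 223 223 223 222 222 222
 222 223 223 223 222 222 222 233 240 240 240 236 220 219 218 218 113 111
 108 196 126 192 198 231 226 225 225 223 221 224 223 200]
```

```bash
python3 - <<'E'
from h import *
for n,(a,b,c,d) in(("w8",(0,300,130,430)),):
    g=cv2.cvtColor(cv2.imread(f"pics/{n}.png"),cv2.COLOR_BGR2GRAY)[a:b,c:d]
    g=cv2.resize(g,(75,38),interpolation=cv2.INTER_AREA)
    for r in g: print("".join(" .:-=+*#%@"[::-1][int(v)*10//256] for v in r))
t=cams.read_camera("top");cv2.imwrite("pics/t8.png",t)
g=cv2.cvtColor(t,cv2.COLOR_BGR2GRAY)[200:320,345:430];g=cv2.resize(g,(85,60),interpolation=cv2.INTER_AREA)
for r in g: print("".join(" .:-=+*#%@"[::-1][int(v)*10//200 if v<200 else 9] for v in r))
E
```

```text
......:#+=                ..........                   .   ................
.......*+=.                ......                      .   ................
.......*+=.                 ...                            ................
.......++=:                                                .. .............
.......=*-                                                  .  ............
.......=+-                                                     ...........:
.......-*-                                                     .........:::
.......:*-                                                     ........::::
.......:*=.        .........                               .   .......:::::
.......:*=.       .==:..                                 .-:.  ......::::::
.......:+=:       .=--                                   :=.  .....:::::::-
......::++-       :+--.                                  :=.. ....::::::::=
.....:::=+-       :+-=-                                  -+.: ...:::::::::+
....::::=+=      .:+==-                                  -+...::::::::::.:*
...:::::=*=      .:*==-.            
[... 6247 characters left out ...]
#***+=======
===+*#*++++++=========------------------------------------------=###%####****##*+====
=++**####*++==========----------------------------------------=+*####**##***####*====
+**+++******++========--------------------------------------+#######*+++***####*+====
*++++++++++++**+=====-------------------------------------+########*+=+++++*##+======
+++++++=======++**+==--------------------------==+======+#########*+=====+++++=======
++++++============+**==---------------------------===+*##########*+==================
+++++================**+=----------------------------+##########*+=========+=========
+++=====================+++=---------------=-----------+*######*+=-=-================
```

>>> send_rows:
  rows:
    - [255,0,0,0.03,0,0,0]
    - [255,0,0,0.08,0,0,0]
    - [0,0,0,0.14,0,0,0]
    - [0,0,0,0.18,0,0,0]
    - [0,0,0,0.18,0,0,0]

```text
clock: 18.05
tcp_pos: [0.5093, -0.338, 0.2097]
orientation: [-0.007, 1.0, -0.003, 0.004]
force: [0.2, 0.7, -0.3]
opening: 0.0271
grasp_force: 0.0
```

```bash
python3 - <<'E'
from h import *
a=cv2.imread("pics/top0.png");b=cv2.imread("pics/t8.png")
for v in(210,214,218,222): print(v,"top0",a[v,374:400:2].mean(1).astype(int)," t8",b[v,374:400:2].mean(1).astype(int))
s=ctrl.read_state();print(s["clock"],s["tcp_pos"],s["force"],s["opening"])
i=cams.read_camera("wrist");cv2.imwrite("pics/w9.png",i);c=cal("wrist")
g=cv2.cvtColor(i,cv2.COLOR_BGR2GRAY)[0:270,180:400]
g=cv2.resize(g,(110,68),interpolation=cv2.INTER_AREA)
for r in g: print("".join("@%#*+=-:. "[int(v)*10//256] for v in r))
print([w2px("wrist",p,c).round() for p in((.397,-.337,.003),(.487,-.337,.039),(.587,-.337,.08))])
E
```

```text
210 top0 [ 96  98  98 101  98  99 100  97  91  85  93  99  94]  t8 [106  65  62  76 104 104 103  90  76  96  36  13  22]
214 top0 [127 110  72  70 125 124 123 116  66 105 115 101 123]  t8 [134  78  79  76  90 129 117  88  76  19  23  28  33]
218 top0 [127  76  70  70  88 126 118 105  53  95 107 101 124]  t8 [133  74  75  79  73 133 116  77  73  19  25  25  50]
222 top0 [127  73  76  75  72 127 108 103  64  97 104 101 126]  t8 [133 123  76  75  76 130 116  55  54  19  36  73  99]
18.05 [ 0.50931432 -0.33804782  0.20973231] [ 0.24904112  0.70510327 -0.25990688] 0.027051416794430395
.............................:.....................:::::::::::::::::::::::::::::::::::::::::::::::::::::::::::
....................:::::::::::::::::::::.:...:::::-::::::::::::::::::::::::::::::::::::::::::::::::::::::::::
.....................::::::::::::::::::::::::::--------------:::.:::::::::::::::::::::::::::::::::::::::::::::
.............................................::::::::::::::::.......::::::::::::::::::::::::::::::::::::::::::
............................................:::::::::::::::..........
[... 6398 characters left out ...]
*#%%%%%%%%=-----:::--:....-=+++++++=%%%%%%%%%*:.........--:......................
......................::----+%%%%%%%%%%+----======:....-+********%@%%%%%%%%#++++++++++-:......................
...........................-#%%%%%%%%%%=.........-:....-=::------%@@%%%%%%%%=.................................
..........................-#%%%%%%%%%%%=.........-:....-=:......-%@@@%%%%%%%%-................................
.........................-#%%%%%%%%%%%%=.........-:....-=:......-%@@@%%%%%%%%#=:..............................
----------------------::+%%%%%%%%%%%%%%=.........-:....-=:......-%@@@@@%@@@@@@%+::----------------------------
[array([286.,  86.]), array([285., 172.]), array([284., 274.])]
```

>>> send_rows:
  rows:
    - [0,0.012,0,0,0,0,0]
    - [0,0.012,0,-0.03,0,0,0]
    - [0,0.012,0,-0.08,0,0,0]
    - [0,0.012,0,-0.13,0,0,0]
    - [0,0.012,0,-0.177,0,0,0]
    - [255,0.012,0,-0.177,0,0,0]
    - [255,0.012,0,-0.177,0,0,0]

```text
clock: 18.98
tcp_pos: [0.5206, -0.3372, 0.0285]
orientation: [-0.007, 1.0, -0.001, 0.0]
force: [0.6, -0.0, 0.5]
opening: 0.068
grasp_force: 0.0
```

>>> send_rows:
  rows:
    - [255,0,0,0,0,0,0]
    - [255,0,0,0,0,0,0]
    - [255,0,0,0,0,0,0]

```text
clock: 19.35
tcp_pos: [0.5205, -0.3374, 0.0288]
orientation: [-0.007, 1.0, -0.001, 0.001]
force: [-0.3, 0.3, -0.3]
opening: 0.0379
grasp_force: 0.0
```

>>> send_rows:
  rows:
    - [255,0,0,0,0,0,0]
    - [255,0,0,0,0,0,0]

```text
clock: 19.6
tcp_pos: [0.52, -0.3371, 0.0277]
orientation: [-0.007, 1.0, -0.001, 0.0]
force: [-0.2, -0.4, 0.5]
opening: 0.0177
grasp_force: 0.0
```

>>> send_rows:
  rows:
    - [255,0,0,0,0,0,0]
    - [255,0,0,0,0,0,0]
    - [255,0,0,0,0,0,0]

```text
clock: 19.98
tcp_pos: [0.52, -0.337, 0.0276]
orientation: [-0.007, 1.0, -0.001, 0.0]
force: [-0.3, 0.5, 0.4]
opening: 0.012
grasp_force: 30.0
```

The pads closed at 12 mm, not 16, so they're gripping too high on the handle. I'll regrip 8 mm lower.

>>> send_rows:
  rows:
    - [0,0,0,0,0,0,0]
    - [0,0,0,0,0,0,0]
    - [0,0,0,0,0,0,0]
    - [255,0,0,-0.008,0,0,0]
    - [255,0,0,-0.008,0,0,0]
    - [255,0,0,-0.008,0,0,0]
    - [255,0,0,-0.008,0,0,0]
    - [255,0,0,-0.008,0,0,0]

```text
clock: 20.98
tcp_pos: [0.5199, -0.337, 0.0195]
orientation: [-0.007, 1.0, -0.0, 0.0]
force: [-0.7, 0.1, -0.5]
opening: 0.0158
grasp_force: 30.0
```

>>> send_rows:
  rows:
    - [255,0,0,0,0,0,0]
    - [255,0,0,0,0,0,0]

```text
clock: 21.22
tcp_pos: [0.52, -0.337, 0.0196]
orientation: [-0.007, 1.0, -0.001, 0.0]
force: [0.4, 0.4, -2.1]
opening: 0.0159
grasp_force: 30.0
```

```bash
cat >> h.py <<'E'
GX,GZ=.078,.0166
PAN=np.array([.5332,-.0143]);ax=np.array([1,-.028]);ay=np.array([.028,1])
def spuds(n="top",img=None,z=.018,box=(215,175,295,300)):
    i=cams.read_camera(n) if img is None else img
    m=cv2.inRange(cv2.cvtColor(i,cv2.COLOR_BGR2HSV),(14,70,60),(32,255,255))
    k=np.zeros_like(m);k[box[1]:box[3],box[0]:box[2]]=1;m=m*k
    d=cv2.distanceTransform(cv2.resize(m,None,fx=4,fy=4,interpolation=cv2.INTER_CUBIC).__gt__(127).astype(np.uint8),cv2.DIST_L2,5)
    pk=(d==cv2.dilate(d,np.ones((25,25))))&(d>10)
    _,_,_,ce=cv2.connectedComponentsWithStats(pk.astype(np.uint8))
    return m,[(c/4,(px2w(n,*(c/4),z)[:2]-PAN)) for c in ce[1:]]
E
python3 - <<'E'
from h import *
i=cams.read_camera("wrist");cv2.imwrite("pics/ref.png",i)
m,l=spuds()
print((m>0).sum())
for c,w in l: print(c.round(1),np.array([w@ax,w@ay]).round(3))
m,l=spuds("scene",box=(270,170,350,260))
for c,w in l: print("sc",c.round(1),np.array([w@ax,w@ay]).round(3))
E
```

```text
833
[249. 249.] [-0.034  0.018]
[235.9 256.9] [-0.054  0.05 ]
[275.8 266. ] [-0.074 -0.049]
[277. 266.] [-0.074 -0.052]
[232.4 270.4] [-0.087  0.057]
[267.  271.5] [-0.088 -0.028]
[268.4 272.9] [-0.091 -0.031]
[275.8 273.8] [-0.092 -0.049]
[261.2 276. ] [-0.099 -0.014]
[250.4 277. ] [-0.102  0.012]
sc [314.8 194.2] [-0.104  0.015]
sc [302.2 195. ] [-0.097 -0.021]
sc [326.5 196.8] [-0.096  0.048]
sc [327.2 197. ] [-0.096  0.051]
sc [292.2 197.5] [-0.083 -0.049]
sc [328.2 205.5] [-0.06   0.054]
sc [327.5 206.2] [-0.056  0.052]
sc [311.6 209.8] [-0.037  0.009]
sc [298.8 214.5] [-0.014 -0.026]
```

>>> send_rows:
  rows:
    - [255,0,0,0.006,0,0,0]
    - [255,0,0,0.02,0,0,0]
    - [255,0,0,0.04,0,0,0]
    - [255,0,0,0.07,0,0,0]
    - [255,0,0,0.11,0,0,0]
    - [255,0,0,0.15,0,0,0]
    - [255,0,0,0.16,0,0,0]

```text
clock: 22.25
tcp_pos: [0.5213, -0.3379, 0.1852]
orientation: [-0.007, 1.0, -0.003, 0.003]
force: [1.2, -0.1, -1.3]
opening: 0.0158
grasp_force: 30.0
```

```bash
python3 - <<'E'
from h import *
s=ctrl.read_state();print(s["clock"],s["tcp_pos"],s["force"],s["moment"],s["opening"])
i=cams.read_camera("wrist");cv2.imwrite("pics/l1.png",i);r=cv2.imread("pics/ref.png")
for u in(240,260,320):
    a=r[140:250:2,u].mean(1).astype(int);b=i[140:250:2,u].mean(1).astype(int);print(u,"ref",a,"\n   now",b)
E
```

```text
22.25 [ 0.52128526 -0.33794999  0.18516747] [ 1.16504372 -0.08863407 -1.29627956] [ 0.02392274 -0.13279795  0.03722634] 0.015824648186002665
240 ref [222 221 220 222 223 222 219 217 217 215 219 222 221 219 220 220 219 220
 220 218 216 216 215 212 212 210 121  89  86  85  83 102 214 218 203 111
 105 105 104 104 103 102 102 101 101 100 100  98  99  98  98  97  96  96
  95] 
   now [224 223 221 222 225 223 222 219 219 216 220 224 223 221 221 222 222 221
 222 221 218 218 219 215 213 216 163  92  92  91  90  97 218 221 222 233
 233 232 232 231 231 230 230 229 228 227 227 226 226 226 225 225 224 175
  81]
260 ref [222 221 219 221 223 221 219 216 216 214 219 221 221 219 219 219 218 219
 220 218 215 216 214 210 210 210 139  89  87  85  83  90 213 218 207 134
 109 107 107 106 105 104 104 103 103 102 102 101 100  99  84  34  33  32
  31] 
   now [224 223 221 222 225 223 222 218 218 216 220 223 224 221 221 222 221 221
 222 222 219 218 218 215 212 216 186  90  90  90  89  96 217 221 216 182
 228 229 228 228 227 227 227 226 225 225 224 224 223 222 191  42  41  40
  39]
320 ref [239 239 238 231 219 220 217 214 214 214 216 219 218 216 216 215 214 216
 218 217 214 213 213 210 205 208 156  86  85  85  84  81 108 116 114 103
 101 101 100  99 100  99  99  98  98  98  98  97  97  97  97  96  96  96
  95] 
   now [233 223 220 219 220 221 220 216 215 216 217 219 220 218 217 218 217 217
 219 219 216 216 216 213 209 211 186  89  87  87  85  83 106 119 124 221
 225 207 144 144 143 142 178 223 223 223 222 222 222 222 221 221 221 220
 163]
```

No droop now: the wrist view matches the reference. Going back over the pan for a second scoop.

>>> send_rows:
  rows:
    - [255,0.02,0.045,0.01,0,0,-1]
    - [255,0.045,0.1,0.012,0,0,-2.4]
    - [255,0.07,0.155,0.012,0,-5,-2.4]
    - [255,0.095,0.21,0.012,0.3,-12,-2.4]
    - [255,0.12,0.265,0.012,0.4,-18,-2.4]
    - [255,0.1396,0.319,0.012,0.5,-25,-2.4]
    - [255,0.1396,0.319,-0.02,0.5,-25,-2.4]
    - [255,0.1396,0.319,-0.06,0.5,-25,-2.4]

```text
clock: 23.3
tcp_pos: [0.6589, -0.0168, 0.1178]
orientation: [0.013, 0.976, 0.002, 0.216]
force: [0.1, -0.4, -1.9]
opening: 0.0155
grasp_force: 30.0
```

>>> send_rows:
  rows:
    - [255,0,0,-0.03,0,0,0]
    - [255,0,0,-0.045,0,0,0]
    - [255,0,0,-0.045,0,0,0]

```text
clock: 23.68
tcp_pos: [0.6584, -0.018, 0.0722]
orientation: [0.014, 0.977, 0.002, 0.215]
force: [-0.9, 0.2, -2.1]
opening: 0.0155
grasp_force: 30.0
```

```bash
python3 - <<'E'
from h import *
s=ctrl.read_state();print(s["clock"],s["tcp_pos"],s["force"],s["moment"],s["opening"])
R=Ro.from_quat(s["orientation"]).as_matrix();print(R.round(3));P=np.array(ov(R,s["tcp_pos"]));print(P[:2].round(4)); w=P[:2].mean(0)[:2]-PAN;print("lip pan",w@ax,w@ay)
E
```

```text
23.675 [ 0.65843542 -0.01801388  0.072221  ] [-0.8585313   0.2380428  -2.06670571] [-0.02764297  0.24513736 -0.02113821] 0.015480798571396549
[[-0.907  0.027  0.42 ]
 [ 0.029  1.    -0.001]
 [-0.42   0.011 -0.908]]
[[ 0.5526 -0.0604  0.0051]
 [ 0.555   0.0315  0.0061]]
lip pan 0.020610767747300238 0.0004152109635012024
```

>>> send_rows:
  rows:
    - [255,-0.006,0,-0.0045,0,2,0]
    - [255,-0.015,0,-0.01,0,5,0]
    - [255,-0.026,0.0005,-0.016,0,8,0]
    - [255,-0.0375,0.001,-0.022,0,11,0]
    - [255,-0.0495,0.001,-0.028,0,14,0]
    - [255,-0.0615,0.0015,-0.034,0,17,0]
    - [255,-0.0745,0.002,-0.0385,0,19,0]
    - [255,-0.0855,0.0025,-0.0425,0,21,0]

```text
clock: 24.68
tcp_pos: [0.5742, -0.0158, 0.0331]
orientation: [0.014, 0.999, -0.001, 0.035]
force: [2.3, -0.2, -2.5]
opening: 0.0155
grasp_force: 30.0
```

```bash
cat >> h.py <<'E'
def rep():
    s=ctrl.read_state();print(round(s["clock"],2),s["tcp_pos"].round(4),"F",s["force"].round(1),"M",s["moment"].round(2),s["opening"].round(4),s["joint_pos"].round(2))
    R=Ro.from_quat(s["orientation"]).as_matrix();P=np.array(ov(R,s["tcp_pos"]));w=P[:2].mean(0)[:2]-PAN
    print("lip pan",round(w@ax,4),round(w@ay,4),"z",P[:2,2].round(4),"pitch",np.degrees(np.arcsin(-R[2,0])).round(1))
    c=cal("wrist");i=cams.read_camera("wrist")
    # scoop floor outline in wrist image & potatoes seen
    print("corners px",[w2px("wrist",p,c).round().tolist() for p in P])
    m=cv2.inRange(cv2.cvtColor(i,cv2.COLOR_BGR2HSV),(14,60,60),(32,255,255));m[285:]=0;m=cv2.morphologyEx(m,cv2.MORPH_OPEN,np.ones((7,7)))
    g=cv2.resize(cv2.cvtColor(i,cv2.COLOR_BGR2GRAY),None,fx=1,fy=1)
    d=cv2.distanceTransform(m,cv2.DIST_L2,5);pk=(d==cv2.dilate(d,np.ones((31,31))))&(d>9)
    _,_,_,ce=cv2.connectedComponentsWithStats(pk.astype(np.uint8))
    print("area",(m>0).sum(),[(c.round().astype(int).tolist(),int(d[int(c[1]),int(c[0])])) for c in ce[1:]])
    return s,i,m
E
python3 -c "
from h import *
s,i,m=rep();cv2.imwrite('pics/x1.png',i)"
```

```text
Traceback (most recent call last):
  File "h.py", line 34, in rep
    s=ctrl.read_state();print(round(s["clock"],2),s["tcp_pos"].round(4),"F",s["force"].round(1),"M",s["moment"].round(2),s["opening"].round(4),s["joint_pos"].round(2))
                                                                                                                         ^^^^^^^^^^^^^^^^^^
AttributeError: 'float' object has no attribute 'round'
```

```bash
sed -i 's/s\["opening"\].round(4)/round(s["opening"],4)/' h.py
python3 -c "
from h import *
s,i,m=rep();cv2.imwrite('pics/x1.png',i)"
```

```text
24.68 [ 0.5742 -0.0158  0.0331] F [ 2.3 -0.2 -2.5] M [-0.12 -0.59  0.08] 0.0155 [-0.09 -0.02  1.63  0.    1.46 -1.63]
lip pan -0.0805 -0.0002 z [0.0079 0.0079] pitch 4.0
corners px [[202.0, 25.0], [367.0, 25.0], [196.0, 196.0], [373.0, 196.0]]
area 15774 [([175, 0], 11), ([203, 0], 19), ([242, 0], 21), ([384, 0], 15), ([197, 31], 23), ([319, 37], 30), ([389, 41], 27), ([227, 43], 15), ([269, 50], 19), ([69, 233], 13), ([72, 235], 13)]
```

>>> send_rows:
  rows:
    - [255,-0.005,0,-0.002,0,1,0]
    - [255,-0.01,0,-0.003,0,1,0]
    - [255,-0.015,0,-0.003,0,1,0]
    - [255,-0.019,0.0005,-0.003,0,1,0]

```text
clock: 25.22
tcp_pos: [0.5576, -0.0157, 0.0312]
orientation: [0.014, 0.999, -0.001, 0.03]
force: [11.2, -2.3, 1.4]
opening: 0.0155
grasp_force: 30.2
```

```bash
python3 -c "
from h import *
s,i,m=rep();cv2.imwrite('pics/x2.png',i)"
```

```text
25.23 [ 0.5576 -0.0157  0.0312] F [11.2 -2.3  1.4] M [-0.27 -2.17  0.36] 0.0155 [-0.09 -0.05  1.67  0.    1.47 -1.63]
lip pan -0.0974 -0.0007 z [0.0073 0.0071] pitch 3.5
corners px [[202.0, 25.0], [367.0, 25.0], [196.0, 196.0], [373.0, 196.0]]
area 22428 [([252, 0], 21), ([317, 0], 37), ([393, 2], 20), ([195, 29], 31), ([382, 33], 17), ([256, 42], 20), ([319, 64], 29), ([395, 75], 29), ([252, 83], 27), ([79, 263], 12)]
```

>>> send_rows:
  rows:
    - [255,-0.004,0,-0.001,0,0,0]
    - [255,-0.008,0,-0.001,0,0,0]
    - [255,-0.011,0,-0.001,0,0,0]
    - [255,-0.011,0,-0.001,0,0,0]

```text
clock: 25.78
tcp_pos: [0.554, -0.0144, 0.0363]
orientation: [0.014, 0.999, 0.0, 0.04]
force: [23.1, 2.3, 8.2]
opening: 0.0155
grasp_force: 30.0
```

```bash
python3 -c "
from h import *
s,i,m=rep();cv2.imwrite('pics/x3.png',i)"
```

```text
25.77 [ 0.554  -0.0144  0.0363] F [23.1  2.3  8.2] M [ 0.56 -4.4   0.36] 0.0155 [-0.09 -0.08  1.69  0.01  1.46 -1.63]
lip pan -0.1005 0.0005 z [0.0099 0.01  ] pitch 4.5
corners px [[202.0, 25.0], [367.0, 25.0], [196.0, 196.0], [373.0, 196.0]]
area 22812 [([357, 0], 14), ([387, 0], 23), ([249, 9], 20), ([310, 16], 29), ([195, 37], 30), ([254, 51], 19), ([316, 71], 28), ([391, 81], 28), ([252, 89], 27), ([76, 260], 12), ([80, 262], 12), ([85, 265], 12)]
```

>>> send_rows:
  rows:
    - [255,0,0,0.001,0,4,0]
    - [255,0,0,0.001,0,8,0]
    - [255,0,0,0,0,12,0]
    - [255,0.001,0,-0.001,0,15,0]
    - [255,0.001,0,-0.001,0,18,0]
    - [255,0.001,0,-0.001,0,18,0]

```text
clock: 26.58
tcp_pos: [0.5455, -0.0149, 0.0266]
orientation: [0.014, 0.991, -0.003, -0.13]
force: [1.3, 0.7, -1.7]
opening: 0.0152
grasp_force: 29.9
```

```bash
python3 -c "
from h import *
s,i,m=rep();cv2.imwrite('pics/x4.png',i)"
```

```text
26.57 [ 0.5455 -0.0149  0.0266] F [ 1.3  0.7 -1.7] M [-0.   -0.75  0.04] 0.0152 [-0.08  0.24  1.38 -0.02  1.78 -1.62]
lip pan -0.1108 -0.0002 z [0.0428 0.0419] pitch -15.0
corners px [[202.0, 25.0], [366.0, 25.0], [196.0, 196.0], [373.0, 196.0]]
area 19559 [([312, 56], 32), ([211, 73], 25), ([256, 72], 25), ([312, 101], 26), ([378, 109], 23), ([256, 116], 24)]
```

>>> send_rows:
  rows:
    - [255,0.002,0,0.005,0,1,0]
    - [255,0.003,0,0.012,0,2,0]
    - [255,0.004,0,0.021,0,3,0]
    - [255,0.006,0,0.032,0,4,0]
    - [255,0.01,0,0.045,0,5,0]
    - [255,0.014,0,0.058,0,6,0]
    - [255,0.014,0,0.063,0,6,0]

```text
clock: 27.5
tcp_pos: [0.56, -0.0148, 0.0913]
orientation: [0.014, 0.983, -0.003, -0.181]
force: [-0.9, -0.2, -2.3]
opening: 0.0155
grasp_force: 29.8
```

```bash
python3 - <<'E'
from h import *
s,i,m=rep();cv2.imwrite('pics/x5.png',i)
R=Ro.from_quat(s["orientation"]).as_matrix();c=cal("wrist")
print("exp rear spuds",[w2px("wrist",sc2w(p,R,s["tcp_pos"],0),c).round().tolist() for p in((-29,30,17),(-29,0,17),(-29,-30,17),(0,0,17))])
g=cv2.resize(m[0:250,160:420],(87,62),interpolation=cv2.INTER_AREA)
q=cv2.resize(cv2.cvtColor(i,cv2.COLOR_BGR2GRAY)[0:250,160:420],(87,62),interpolation=cv2.INTER_AREA)
for a,b in zip(g,q): print("".join("o" if x>127 and y>150 else "O" if x>127 else ".:-=+*#"[::-1][int(y)*7//256] for x,y in zip(a,b)))
E
```

```text
27.5 [ 0.56   -0.0148  0.0913] F [-0.9 -0.2 -2.3] M [-0.   -0.41  0.06] 0.0155 [-0.07  0.36  1.15 -0.03  2.   -1.62]
lip pan -0.0941 0.0003 z [0.1202 0.1191] pitch -20.9
corners px [[202.0, 26.0], [366.0, 25.0], [196.0, 196.0], [373.0, 196.0]]
area 5661 [([180, 8], 10), ([249, 81], 21), ([300, 90], 14), ([118, 263], 10)]
exp rear spuds [[231.0, 162.0], [284.0, 162.0], [337.0, 162.0], [284.0, 108.0]]
...:ooooOO-:......:::::::::::::::::::::::::::::::::::::::::.................:==========
..:oooooooOO-:....:::::::::::::::::::::::::::::::::::::::...................:==========
..:OoooooooO==:..:::::::::::::::::::::::::::::::::::::::....................:==========
..:=OoooooooO==:.:::::::::::::::::::::::::::::::::::::::....................:==========
..:==OOoooooO==-::::::::::::::::::::::::::::::::::::::::::::::::::::::::::::-==========
...:======-===++-::::::::::::::::::::::::::::::::::::::::::::::::::::::::..:-==========
....-+=======+++==::::::::::::::::::::::::::::::::::::::::::::::::::::::::::-==========
....:-===---====---::::::::::::::::::::::::::::::::::::::::::::::::::::::::-=====
[... 4058 characters left out ...]
:::::::-++-.=+++=----.....................................-======+*******+==========
....::::::-++-.::::.........................:::.::::-----====++++++=+*******+==========
...:::::::-++-.::::::::--------==-:::......::--==+++++++++++++++==-=+*******+==========
...:::::::=++++++++++++++============::..:::-===-========----------=+*******+=======---
...:::::::=+++++++=-----:......-=====::..:::-============----:::::==+*******+======:...
...:::::::=+++++++=----=:......-===--::..:::-=-=========-:........:=+*******+======:...
::::::::::=+++++++======:.....-****===-:.::--=-=****+===.......:..:=+*******+======:...
::::::::::=+++++++======:.....+******==:.::--=-******===.......:..:-+********+====-:...
```

```bash
python3 - <<'E'
from h import *
s=ctrl.read_state();R=Ro.from_quat(s["orientation"]).as_matrix();T=s["tcp_pos"];c=cal("wrist")
for d in range(0,45,5):
    print(d,*[w2px("wrist",sc2w(p,R,T,d),c).round().tolist() for p in((-45,46,36),(-45,-46,36),(45,46,0),(45,-46,0),(-43,44,3))])
for n in("ref","x1","x2","x3","x4","x5"):
    i=cv2.imread(f"pics/{n}.png");print(n,i[150:260:3,250].mean(1).astype(int))
E
```

```text
0 [196.0, 196.0] [373.0, 196.0] [202.0, 26.0] [366.0, 25.0] [213.0, 183.0]
5 [197.0, 195.0] [371.0, 195.0] [206.0, 38.0] [362.0, 37.0] [214.0, 187.0]
10 [199.0, 195.0] [370.0, 195.0] [210.0, 50.0] [357.0, 49.0] [215.0, 191.0]
15 [200.0, 195.0] [369.0, 195.0] [214.0, 62.0] [354.0, 62.0] [216.0, 195.0]
20 [201.0, 196.0] [367.0, 195.0] [217.0, 74.0] [351.0, 74.0] [217.0, 200.0]
25 [203.0, 197.0] [366.0, 196.0] [220.0, 87.0] [348.0, 86.0] [218.0, 205.0]
30 [204.0, 198.0] [365.0, 198.0] [222.0, 99.0] [345.0, 99.0] [218.0, 211.0]
35 [205.0, 200.0] [364.0, 199.0] [225.0, 111.0] [343.0, 111.0] [219.0, 216.0]
40 [206.0, 202.0] [363.0, 201.0] [227.0, 123.0] [341.0, 123.0] [219.0, 222.0]
ref [222 218 216 216 222 220 220 220 220 220 216 216 211 213 139  87  84  82
 214 217 111 103 101 101 101 100  99  98  97  96  95  74  48  35  32  31
  30]
x1 [240 240 238 237 238 241 239 240 224 142 141 136 134 130 131  99  93  91
 110 135 122 114 115 113 113 112 112 111 110 110 113 111  65  40  36  35
  34]
x2 [241 241 239 238 237 242 240 240 240 224 143 139 137 134 134 114  96  94
 101 136 131 117 116 116 115 114 113 113 112 111 110  86  59  40  36  35
  35]
x3 [240 241 242 241 239 238 242 241 143 144 142 143 138 137 133 133 120  94
  92 122 137 121 116 115 114 114 114 113 113 128 152 116  69  43  38  38
  36]
x4 [247 246 245 246 245 246 248 248 247 248 248 247 246 248 248 248 248 248
 249 248 248 244 239 250 227 197 242 242 241 241 240 228 136  73  57  54
  44]
x5 [224 223 227 227 242 241 241 242 240 243 243 243 243 244 243 242 242 245
 244 245 244 245 244 244 246 245  95  98 240 236 237 224 143  77  57  53
  52]
```

The scoop slipped in the grip again while the potatoes were wedged at the lip, and it is empty. All the potatoes I can see are in the pan. Back to the tray for a deeper, more forward grip.

>>> send_rows:
  rows:
    - [255,0,0,0.04,0,2,0]
    - [255,0,-0.01,0.075,0,5,1]
    - [255,-0.01,-0.07,0.08,0,7,2.4]
    - [255,-0.02,-0.13,0.08,0,7,2.4]
    - [255,-0.03,-0.19,0.08,0,7,2.4]
    - [255,-0.04,-0.25,0.07,0,7,2.4]
    - [255,-0.05,-0.31,0.04,0,7,2.4]
    - [255,-0.05,-0.322,0.01,0,7,2.4]

```text
clock: 28.55
tcp_pos: [0.5079, -0.3403, 0.0996]
orientation: [-0.005, 0.97, -0.008, -0.241]
force: [0.5, 0.5, -2.2]
opening: 0.0157
grasp_force: 30.0
```

>>> send_rows:
  rows:
    - [255,0,0,-0.04,0,0,0]
    - [255,0,0,-0.06,0,0,0]
    - [255,0,0,-0.07,0,0,0]
    - [255,0,0,-0.076,0,0,0]
    - [255,0,0,-0.079,0,0,0]
    - [0,0,0,-0.079,0,0,0]
    - [0,0,0,-0.079,0,0,0]
    - [0,0,0,-0.079,0,0,0]

```text
clock: 29.55
tcp_pos: [0.509, -0.3372, 0.0213]
orientation: [-0.007, 0.97, -0.008, -0.242]
force: [-0.5, -0.4, -1.3]
opening: 0.0419
grasp_force: 0.0
```

```bash
python3 - <<'E'
from h import *
s=ctrl.read_state();print(s["clock"],s["tcp_pos"],s["force"],s["opening"]);R=Ro.from_quat(s["orientation"]).as_matrix();print(R.round(3))
m,l=spuds()
for c,w in l: print(c.round(1),np.array([w@ax,w@ay]).round(3))
m,l=spuds("scene",box=(270,170,350,260))
for c,w in l: print("sc",c.round(1),np.array([w@ax,w@ay]).round(3))
E
```

```text
29.55 [ 0.50901348 -0.33716101  0.02131947] [-0.54522123 -0.44679992 -1.29075651] 0.041928334040589155
[[-0.883 -0.017 -0.469]
 [-0.009  1.    -0.019]
 [ 0.469 -0.013 -0.883]]
[257.8 252. ] [-0.041 -0.003]
[257.8 252.8] [-0.043 -0.004]
[237.8 255.8] [-0.052  0.045]
[244.2 260. ] [-0.061  0.029]
[243.  261.2] [-0.064  0.032]
[276.  272.6] [-0.09 -0.05]
[234.2 273.2] [-0.094  0.052]
[251.9 277. ] [-0.102  0.009]
[267.  277.2] [-0.102 -0.028]
sc [299.4 186.8] [-0.132 -0.032]
sc [312.4 194. ] [-0.104  0.008]
sc [314.2 194. ] [-0.105  0.013]
sc [293.  195.9] [-0.09  -0.047]
sc [325.5 195.8] [-0.1    0.045]
sc [302.4 196.4] [-0.091 -0.02 ]
sc [326.2 196. ] [-0.1    0.048]
sc [322.5 205.5] [-0.058  0.038]
sc [305. 208.] [-0.043 -0.01 ]
```

```bash
python3 - <<'E'
from h import *
def ray(n,u,v):
    K,R,e=cal(n);d=R@np.linalg.inv(K)@np.array([u,v,1.]);return e,d/np.linalg.norm(d)
def tri(a,b):
    e1,d1=ray("top",*a);e2,d2=ray("scene",*b);A=np.c_[d1,-d2];t=np.linalg.lstsq(A,e2-e1,rcond=None)[0];p,q=e1+t[0]*d1,e2+t[1]*d2
    w=(p+q)[:2]/2-PAN;return np.array([w@ax,w@ay,(p+q)[2]/2,np.linalg.norm(p-q)]).round(3)
for a,b in(((267,277.2),(299.4,186.8)),((267,277.2),(302.4,196.4)),((251.9,277),(313,194)),((234.2,273.2),(326,196)),((276,272.6),(293,195.9)),((257.8,252.4),(305,208)),((244,260.5),(322.5,205.5)),((237.8,255.8),(322.5,205.5))): print(tri(a,b))
t=cams.read_camera("top");cv2.imwrite("pics/t9.png",t);h=cv2.cvtColor(t,cv2.COLOR_BGR2HSV)
m=cv2.inRange(h,(14,70,60),(32,255,255))[240:292,215:295]
for r in m[::2]: print("".join("#" if x else "." for x in r))
t=cams.read_camera("scene");h=cv2.cvtColor(t,cv2.COLOR_BGR2HSV);print()
m=cv2.inRange(h,(12,70,60),(32,255,255))[175:225,278:345]
for r in m: print("".join("#" if x else "." for x in r))
E
```

```text
[-0.102 -0.03   0.044  0.001]
[-0.102 -0.024  0.008  0.007]
[-0.102  0.009  0.02   0.001]
[-0.094  0.049  0.023  0.005]
[-0.09  -0.049  0.018  0.003]
[-0.042 -0.007  0.019  0.006]
[-0.062  0.034  0.013  0.008]
[-0.052  0.041  0.024  0.007]
................................................................................
................................................................................
................................................................................
................................................................................
..........................................#######...............................
........................................############............................
.....................######............######...#####...........................
...................###########.........##############...........................
...................############..........###########............................
....................############................................................
.....................###########..................
[... 3946 characters left out ...]
....................
...................................................................
...................................................................
...................................................................
...................................................................
...................................................................
...................................................................
...................................................................
...................................................................
...................................................................
...................................................................
```

>>> send_rows:
  rows:
    - [0,0.001,0,0.006,0,-10,0]
    - [0,0.002,0,0.006,0.5,-20,0]
    - [0,0.003,0,0.004,1,-28,0]
    - [60,0.003,0,-0.01,1,-28,0]
    - [255,0.003,0,-0.01,1,-28,0]
    - [255,0.003,0,-0.01,1,-28,0]
    - [255,0.003,0,-0.01,1,-28,0]
    - [255,0.003,0,-0.01,1,-28,0]

```text
clock: 30.75
tcp_pos: [0.5124, -0.3365, 0.0103]
orientation: [-0.007, 1.0, -0.001, -0.0]
force: [-0.6, -0.2, 0.1]
opening: 0.0413
grasp_force: 0.0
```

>>> send_rows:
  rows:
    - [255,0,0,0,0,0,0]
    - [255,0,0,0,0,0,0]
    - [255,0,0,0,0,0,0]
    - [255,0,0,0,0,0,0]

```text
clock: 31.25
tcp_pos: [0.5121, -0.337, 0.0111]
orientation: [-0.007, 1.0, -0.001, 0.0]
force: [0.7, 0.6, 0.0]
opening: 0.0153
grasp_force: 29.9
```

>>> send_rows:
  rows:
    - [255,0,0,0.01,0,0,0]
    - [255,0,0,0.045,0,0,0]
    - [255,0.01,0.025,0.095,0,0,0]
    - [255,0.03,0.08,0.14,0,0,-1.2]
    - [255,0.05,0.135,0.15,0,-4,-2.4]
    - [255,0.07,0.19,0.15,0.2,-10,-2.4]
    - [255,0.095,0.245,0.15,0.3,-15,-2.4]
    - [255,0.115,0.295,0.15,0.4,-20,-2.4]

```text
clock: 32.25
tcp_pos: [0.6275, -0.0401, 0.1621]
orientation: [0.014, 0.984, 0.001, 0.176]
force: [0.8, -0.5, -1.8]
opening: 0.0158
grasp_force: 29.9
```

>>> send_rows:
  rows:
    - [255,0.0134,0.0367,-0.01,0,0,0]
    - [255,0.0134,0.0367,-0.05,0,0,0]
    - [255,0.0134,0.0367,-0.085,0,0,0]
    - [255,0.0134,0.0367,-0.106,0,0,0]
    - [255,0.0134,0.0367,-0.106,0,0,0]

```text
clock: 32.88
tcp_pos: [0.6387, -0.0053, 0.0526]
orientation: [0.014, 0.985, 0.001, 0.172]
force: [-0.4, -0.4, -1.6]
opening: 0.0153
grasp_force: 29.9
```

```bash
echo 'GX,GZ=.072,.008
def back(i):
    "v of the floor/back-wall edge at two columns"
    return [int(160+np.argmin(np.diff(cv2.blur(i,(5,1))[160:255,u].mean(1)))) for u in(235,250,325)]' >> h.py
python3 - <<'E'
from h import *
s,i,m=rep();print(back(i));R=Ro.from_quat(s["orientation"]).as_matrix();c=cal("wrist")
for d in(0,5,10,20,30): print(d,w2px("wrist",sc2w((-43,20,3),R,s["tcp_pos"],d),c).round(),w2px("wrist",sc2w((45,20,0),R,s["tcp_pos"],d),c).round())
print(i[160:255:3,240].mean(1).astype(int))
E
```

```text
32.88 [ 0.6387 -0.0053  0.0526] F [-0.4 -0.4 -1.6] M [ 0.05  0.22 -0.04] 0.0153 [-0.07 -0.12  1.73  0.02  1.19 -1.62]
lip pan -0.0022 0.0123 z [0.0052 0.0058] pitch 19.8
corners px [[199.0, 32.0], [370.0, 32.0], [193.0, 211.0], [377.0, 211.0]]
area 1669 [([25, 120], 15), ([28, 122], 15)]
[240, 240, 217]
0 [251. 191.] [248.  29.]
5 [252. 193.] [250.  39.]
10 [252. 197.] [251.  50.]
20 [253. 204.] [254.  73.]
30 [254. 212.] [257.  95.]
[137 137 137 134 136 137 133 131 129 136 135 133 134 133 134 131 130 128
 126 125  89  90  89  88  85 134 242 116  97  98  97  93]
```

>>> send_rows:
  rows:
    - [255,-0.0085,0,-0.0055,0,2,0]
    - [255,-0.0185,0.0005,-0.011,0,5,0]
    - [255,-0.0285,0.001,-0.017,0,8,0]
    - [255,-0.039,0.001,-0.0225,0,11,0]
    - [255,-0.0505,0.0015,-0.0265,0,13,0]
    - [255,-0.0605,0.0015,-0.0305,0,15,0]
    - [255,-0.0705,0.002,-0.0325,0,16,0]
    - [255,-0.078,0.002,-0.034,0,17,0]

```text
clock: 33.92
tcp_pos: [0.5618, -0.0033, 0.0211]
orientation: [0.014, 1.0, -0.001, 0.026]
force: [0.5, -0.7, -2.2]
opening: 0.0157
grasp_force: 29.9
```

```bash
sed -i 's/GX,GZ=.072,.008/GX,GZ=.066,.008/' h.py
cat >> h.py <<'E'
def asc(i,m,a=0,b=250,l=160,r=420):
    g=cv2.resize(m[a:b,l:r],(65,42),interpolation=cv2.INTER_AREA);q=cv2.resize(cv2.cvtColor(i,cv2.COLOR_BGR2GRAY)[a:b,l:r],(65,42),interpolation=cv2.INTER_AREA)
    for x_,y_ in zip(g,q): print("".join("o" if x>127 else ".:-=+*#"[::-1][int(y)*7//256] for x,y in zip(x_,y_)))
E
python3 - <<'E'
from h import *
s,i,m=rep();asc(i,m)
E
```

```text
33.92 [ 0.5618 -0.0033  0.0211] F [ 0.5 -0.7 -2.2] M [ 0.06 -0.09 -0.01] 0.0157 [-0.07 -0.03  1.66  0.    1.45 -1.61]
lip pan -0.0822 0.0118 z [0.0073 0.0072] pitch 3.0
corners px [[199.0, 45.0], [369.0, 44.0], [193.0, 223.0], [376.0, 222.0]]
area 18542 [([188, 0], 36), ([212, 0], 38), ([283, 0], 29), ([342, 0], 24), ([387, 0], 16), ([169, 44], 23), ([251, 64], 31), ([341, 64], 29), ([41, 260], 13), ([44, 262], 13), ([46, 263], 13)]
oooooooooooooooooooooooooooooooooooooooooooooooooooooooooooooo+++
ooooooooooooooooooooooooooooooooooooooooooooooooooooooooooooo++++
oooooooooooooooooooooo-oooooooooooooooo=-ooooooooooooooooooo+++++
oooooooooooooooooooooo--ooooooooooooo----:ooooooooooooooooo++++++
oooooooooooooooooooooo--:.ooooooooo--:::...ooooooooooooo-=+++++++
ooooooooooooooooooooooooo....:--::::........:ooooooooo--:=+++++++
ooooooooo=oooooooooooooooooo:............:ooooooooooo-:.:++++++++
ooooooooo--ooooooooooooooooooo.........ooooooooooooooo..:++++++++
oooooooo---....oooooooooooooooo:......ooooooooooooooooo.:++++++++
oooooooo--:....oooooooooooooooo::....oooooooooooooooooo.-++++++++
ooo
[... 1408 characters left out ...]
......-==================+++=+++++++++++
++=====-:++++===========--------==================+++=+++++++++++
++=======++++==================================--++++=+++++++++++
+++======++++=================================--=++++-+++++++++++
+++=--===++++============----====================++++-+++*++*++++
+++=----=++++============----====================+++=-+++**+*++++
+++======+++++++++++++++++++++++++++++++++++++++++++=-+++**+*++++
+++======+++++++++++++++++++++++++++++++++++++++++++==++***+*++++
+++=======++========-::-==+++++++++===============----++*****++++
++++=====:::::======---=+++========++++==============+++**+**+*++
+++=====-.....========+****+======+####*=----=======++++**+**++++
```

>>> send_rows:
  rows:
    - [255,-0.005,0,-0.002,0,0,0]
    - [255,-0.009,0,-0.0025,0,0,0]
    - [255,-0.013,0.0005,-0.0025,0,0,0]
    - [255,-0.016,0.0005,-0.0025,0,0,0]

```text
clock: 34.48
tcp_pos: [0.5464, -0.0028, 0.0188]
orientation: [0.014, 1.0, -0.001, 0.027]
force: [0.5, 0.0, -3.6]
opening: 0.0153
grasp_force: 29.9
```

```bash
python3 - <<'E'
from h import *
s,i,m=rep();asc(i,m,0,250)
E
```

```text
34.48 [ 0.5464 -0.0028  0.0188] F [ 0.5  0.  -3.6] M [ 0.05 -0.2   0.01] 0.0153 [-0.07 -0.07  1.71  0.    1.45 -1.61]
lip pan -0.0976 0.0119 z [0.0049 0.0047] pitch 3.1
corners px [[199.0, 45.0], [369.0, 44.0], [193.0, 223.0], [376.0, 222.0]]
area 26561 [([214, 0], 25), ([285, 0], 32), ([340, 0], 10), ([214, 23], 26), ([285, 28], 33), ([185, 43], 29), ([355, 45], 32), ([229, 67], 20), ([261, 93], 30), ([332, 94], 29)]
ooooo.ooooooooooooooooooooooooooooooooooooooooooooo++++++++******
ooooo...oooooooooooooooooooooooooooooooooooooooooo+++++++++++++++
oooooooooooooooooooo-:.ooooooooooooooooo.....:oooooooo+++++++++++
ooooooooooooooooooooo-:ooooooooooooooooo:..oooooooooooooo++++++++
oooooooooooooooooooooo-oooooooooooooooooo:ooooooooooooooooo++++++
oooooooooooooooooooooooooooooooooooooooooooooooooooooooooooo+++++
oooooooooooooooooooooooooooooooooooooooooooooooooooooooooooo+++++
oooooooooooooooooooooooooooooooooooooooooooooooooooooooooooo+++++
ooooooooooooooooooooooo-oooooooooooooooooooooooooooooooooooo+++++
oooooooooooooooooooooo-::.oooooooooooo-::oooooooooooooooooo++++++
oooooooooooooooooo
[... 1393 characters left out ...]
......----==============++++=+++++++++++
++=====-:++++===========-------==================++++=+++++++++++
++=======++++==================================-=++++=+++++++++++
++=======++++================================---=++++-+++++++++++
++=======++++============----====================++++-+++++++++++
+++=----=++++=============---====================+++=-+++++++++++
+++==-===+++++++++++++++++++++++++++++++++++++++++++=-+++++++++++
+++======+++++++++++++++++++++++++++++++++++++++++++=-+++++++++++
+++=======+=========-::-===+++++=++==============-----+++++++++++
+++======-:::-======---=+++========++++==============+++++++++++=
+++======....:========+****+======+####*============++++++++++++=
```

>>> send_rows:
  rows:
    - [255,-0.003,-0.001,0,0,0,0]
    - [255,-0.006,-0.002,0,0,0,0]
    - [255,-0.009,-0.002,0,0,0,0]

```text
clock: 34.9
tcp_pos: [0.5398, -0.0045, 0.0202]
orientation: [0.015, 0.999, -0.0, 0.03]
force: [8.9, 1.3, -1.7]
opening: 0.0155
grasp_force: 30.1
```

```bash
python3 - <<'E'
from h import *
s,i,m=rep();asc(i,m,0,200)
E
```

```text
34.9 [ 0.5398 -0.0045  0.0202] F [ 8.9  1.3 -1.7] M [ 0.31 -1.66 -0.2 ] 0.0155 [-0.07 -0.09  1.73  0.    1.45 -1.61]
lip pan -0.104 0.0101 z [0.0056 0.0056] pitch 3.4
corners px [[199.0, 45.0], [369.0, 45.0], [193.0, 223.0], [376.0, 222.0]]
area 28397 [([292, 0], 30), ([333, 13], 10), ([283, 43], 32), ([383, 50], 15), ([217, 52], 32), ([343, 54], 25), ([167, 70], 33), ([265, 104], 28), ([334, 106], 28)]
+oooooooo+++++++++oooooooooooooooooooooooo++++++++++++++++++**+--
ooooooooooooooooooooooooooooooooooooooooooooooo++++++++++++***++-
oooooooooooooooooooooooooooooooooooooooooooooooooooo++++++**++++=
oooooooooooooooooooooooooooooooooooooooooooooooooooo+++++++++++++
oooooooooooooooooooooooooooooooooooooooooooooooooooo+++++++++++++
ooooooooooooooooooooo:.:oooooooooooooo:::::::ooooooooo+++++++++++
ooooooooooooooooooooo-:oooooooooooooooo....ooooooooooooo+++++++++
oooo...ooooooooooooooo-ooooooooooooooooo.:oooooooooooooooo+++++++
oooooooooooooooooooooooooooooooooooooooooooooooooooooooooooo+++++
oooooooooooooooooooooooooooooooooooooooooooooooooooooooooooo+++++
ooooooooooooooooooooooooooooooooo
[... 1378 characters left out ...]
.........................==+==++++++++++
+======::ooo===-..................................==+==++++++++++
++=====::=oo===-..................................=++==++++++++++
++=====::=++==--:.................................+++==++++++++++
++=====-:+++====-................................:+++==++++++++++
++=====-:+++===-:................................-++++=++++++++++
++=====-.+++====:...............................:=+++==++++++++++
++=====-.=++====------:........---------==========+++==++++++++++
++=====-.=+++========---.......---------=======--=+++==++++++++++
+++=====:=+++===========-----------============--=+++==++++++++++
+++======++++=================================-:-=+++=+++++++++++
```

>>> send_rows:
  rows:
    - [255,0,0,0.001,0,4,0]
    - [255,0.002,0,0.002,0,9,0]
    - [255,0.004,0,0.004,0,14,0]
    - [255,0.005,0,0.007,0,17,0]
    - [255,0.006,0,0.012,0,20,0]
    - [255,0.007,0,0.018,0,22,0]

```text
clock: 35.7
tcp_pos: [0.5444, -0.005, 0.0363]
orientation: [0.014, 0.986, -0.004, -0.166]
force: [0.0, 0.3, -2.6]
opening: 0.0151
grasp_force: 29.9
```

```bash
python3 - <<'E'
from h import *
s,i,m=rep();asc(i,m,0,250)
E
```

```text
35.7 [ 0.5444 -0.005   0.0363] F [ 0.   0.3 -2.6] M [-0.01 -0.42  0.04] 0.0151 [-0.06  0.31  1.3  -0.02  1.86 -1.6 ]
lip pan -0.0966 0.0098 z [0.0656 0.0645] pitch -19.1
corners px [[199.0, 45.0], [369.0, 45.0], [193.0, 223.0], [376.0, 223.0]]
area 11097 [([219, 54], 21), ([346, 65], 10), ([189, 101], 12), ([298, 146], 26), ([307, 204], 25)]
..::::::::::::::::::::::::::::::::::::::::::::::..........:======
:::::::::::::::--:::-----------------------------:.::------======
+++=::-+++++++++++++++++++++++++++++++++++++++++++-.:=+++++======
++-::=+++++++++++++++++++++++++++++++++++++++++++++=:.:=+++======
=::=+++++++++++++++++++++++++++++++++++++++++++++++++=:.-++======
:-+++++++++++++++++++++++++++++++++++++++++++++++++++++-.:+======
=++++++++++oooooooo+++++++++++++++++++++++++++++++++++++=:-======
+++++++++ooooooooooo++++++++++++++++++++++++++++++++++++++=======
++++++++oooooooooooooo++++++++++++++++++++++++++++++++++++++=====
++++++++ooooooooooooooo+++++++++++++++++++++ooooo+++++++++++=====
++++++++ooooooooooooooooo+++++++++++++++++ooooooooo+++++++++=====
++++++++ooooooooooooooooooo+++
[... 1315 characters left out ...]
......oooooooooooo:....:++++=+++++++====
++++++==::ooo----.............ooooooooooooooo:..:++++=+++++++====
++++++==::+++----:............oooooooooooooooo:.:++++=+++++++==-=
++++++==::+++:---:............oooooooooooooooo:.:++++=++***++==-=
++++++==::+++:---.............oooooooooooooooo-..++++-+*****+==-=
++++++==-.+++----..............ooooooooooooooo:..++++-+*****+==-=
++++++==-.+++====-::::::::::::::oooooooooooo=-:::+++==+*****+==-=
++++++==-.+++====================ooooooo=========+++==******+==--
++++++==-.:::::::::::::::::-:::::----------------=++==******+==--
++++++===::..........::---:......::--=-:::::::::::====******+==-:
++++++=====:..........-****=:....:=****+====::::::::=*******+=-::
```

>>> send_rows:
  rows:
    - [255,0.002,0,0.008,0,3,0]
    - [255,0.004,0,0.018,0,6,0]
    - [255,0.005,0,0.032,0,9,0]
    - [255,0.006,0,0.05,0,11,0]
    - [255,0.006,0,0.07,0,12,0]
    - [255,0.006,0,0.083,0,12,0]

```text
clock: 36.5
tcp_pos: [0.5508, -0.005, 0.12]
orientation: [0.014, 0.964, -0.005, -0.266]
force: [0.1, 0.4, -2.2]
opening: 0.0158
grasp_force: 29.9
```

```bash
python3 - <<'E'
from h import *
s,i,m=rep();asc(i,m,0,250);cv2.imwrite("pics/y1.png",i)
R=Ro.from_quat(s["orientation"]).as_matrix();c=cal("wrist")
for d in(10,15,20,25,30): print(d,[w2px("wrist",sc2w(p,R,s["tcp_pos"],d),c).round().tolist() for p in((45,46,0),(45,-46,0),(-45,0,36))])
E
```

```text
36.5 [ 0.5508 -0.005   0.12  ] F [ 0.1  0.4 -2.2] M [-0.01 -0.59  0.02] 0.0158 [-0.05  0.5   0.97 -0.04  2.21 -1.61]
lip pan -0.0821 0.0102 z [0.1709 0.1694] pitch -30.9
corners px [[199.0, 45.0], [369.0, 45.0], [193.0, 223.0], [375.0, 223.0]]
area 5807 [([306, 158], 28), ([308, 202], 27)]
........::::::::::::::::::::::::::::::::......:-=================
.................:::::::::::::::::::::::.......:-================
................::::::::::::::::::::::::........:---=============
.................:::::::::::::::::::::::............-============
................::::::::::::::::::::::::............-============
.................:::::::::::::::::::::::............-============
................::::::::::::::::::::::::............-============
................::::::::::::::::::::::::............-============
................::::::::::::::::::::::::............:============
................::::::::::::::::::::::::............-============
................:::::::::::::::::::::::::...........-============
......::::......::::::::::::::::::::::::............-============
.....ooooo-:....:
[... 1514 characters left out ...]
====-:::::::::::oooooooooooooooo=:::=+*+============
...:...:--+++=====::::::::::::oooooooooooooo+=-::=+*+============
.......:=-+++=++==-------------oooooooooooo++=--:=+*+============
.......:=:+++=================================+++++*+============
.......-=:--------------------:-----------==+++++++++============
.......-+====----:....:-==-::::::--====----====++++==============
......:=+++++====.....=****=:::::-=****+===---=+***+=-===========
10 [[208.0, 66.0], [360.0, 66.0], [284.0, 219.0]]
15 [[212.0, 76.0], [356.0, 76.0], [284.0, 218.0]]
20 [[215.0, 86.0], [353.0, 86.0], [284.0, 216.0]]
25 [[217.0, 97.0], [350.0, 97.0], [284.0, 215.0]]
30 [[220.0, 107.0], [348.0, 107.0], [284.0, 215.0]]
```

```bash
cat >> h.py <<'E'
def plan(lipx,lipy,steps,delta):
    s=ctrl.read_state();R0=Ro.from_quat(s["orientation"]).as_matrix();T0=s["tcp_pos"];p0=np.degrees(np.arcsin(-R0[2,0]))
    for th,z in steps:
        a=th-delta; dr=p0-a   # ry turn
        R=Ro.from_euler("y",dr,degrees=True).as_matrix()@R0
        o=sc2w((45,0,0),R,np.zeros(3),delta)
        print("abs",th,"ry",round(dr,1),"shift",(np.array([lipx,lipy,z])-o-T0).round(4))
E
python3 - <<'E'
from h import *
plan(.483+.03,.333,[(-16,.13),(-10,.11),(0,.085),(10,.075),(20,.07),(30,.07),(40,.07),(50,.07),(60,.072)],15)
E
```

```text
abs -16 ry 0.3 shift [ 0.0662  0.3352 -0.0129]
abs -10 ry -5.7 shift [ 0.0678  0.3352 -0.0219]
abs 0 ry -15.7 shift [ 0.0679  0.3352 -0.0284]
abs 10 ry -25.7 shift [ 0.0648  0.3352 -0.0201]
abs 20 ry -35.7 shift [ 0.0586  0.3352 -0.0076]
abs 30 ry -45.7 shift [0.0494 0.3352 0.0085]
abs 40 ry -55.7 shift [0.0376 0.3352 0.0228]
abs 50 ry -65.7 shift [0.0234 0.3352 0.0348]
abs 60 ry -75.7 shift [0.0074 0.3352 0.0462]
```

>>> send_rows:
  rows:
    - [255,0.003,0.02,0,0,0,0]
    - [255,0.007,0.055,0,0,0,0]
    - [255,0.015,0.1,0,0,0,0]
    - [255,0.025,0.15,0,0,0,0]
    - [255,0.035,0.2,0,0,0,0]
    - [255,0.048,0.25,0,0,0,0]
    - [255,0.06,0.3,0,0,0,0]
    - [255,0.066,0.325,0,0,0,0]

```text
clock: 37.55
tcp_pos: [0.6151, 0.3244, 0.1177]
orientation: [0.012, 0.963, -0.006, -0.268]
force: [1.2, -0.7, -2.4]
opening: 0.016
grasp_force: 29.9
```

>>> send_rows:
  rows:
    - [255,0.001,0.01,-0.01,0,-3,0]
    - [255,0.002,0.01,-0.022,0,-8,0]
    - [255,0.002,0.01,-0.028,0,-16,0]

```text
clock: 37.92
tcp_pos: [0.6177, 0.3312, 0.0874]
orientation: [0.014, 0.991, -0.004, -0.13]
force: [0.1, 0.9, -2.0]
opening: 0.0154
grasp_force: 29.9
```

```bash
python3 - <<'E'
from h import *
s,i,m=rep();asc(i,m,0,250)
plan(.483+.03,.333,[(0,.085),(10,.075),(20,.07),(30,.07),(40,.07),(50,.07),(60,.072)],15)
E
```

```text
37.92 [0.6177 0.3312 0.0874] F [ 0.1  0.9 -2. ] M [ 0.07 -0.35  0.02] 0.0154 [ 0.39  0.64  0.77  0.1   1.97 -1.12]
lip pan -0.0345 0.3479 z [0.1089 0.1079] pitch -15.0
corners px [[199.0, 45.0], [369.0, 45.0], [193.0, 223.0], [376.0, 223.0]]
area 8859 [([241, 0], 19), ([291, 0], 12), ([218, 34], 16), ([313, 156], 27), ([311, 204], 26)]
::.......:::-=oooooooooooooooooooooo+oo+++++++==-................
:.........::-oooooooooooooooooooooo+++++++++++==-:...............
..........:-=ooooooooooooooo------====+++++++++==-:..............
..........-oooooooooooo=---:::::::::---==++++++==--..............
.........:-oooooooooo=--:::::::::::::::--==++++===-..............
.........-=oooooooo=-::::::::::::::::::::-==++++==-:.............
.........-ooooooooo-::::::::::::::::::::::--=++++==-.............
.........-oooooooo-:::::::::::::::::::::::::==+++==-.............
.........:ooooooo-::::::::::::::::::::::::::-==++==-.............
..........-oooooo::::::::::::::::::::::::::::-=++==-:............
..........:ooooo-:::::::::::::::::::::::::::::=++==-::...........
...........ooooo--::::::::::::::::::
[... 1643 characters left out ...]
=ooooooooooooooo-..:=++-:-:::::::::-
::::::::::++++++==--=+====+++++ooooooooooooo-::::+++-:-:::::::::-
::::::::::+++++++++++++++++++++++oooooooo+++++++++++-:-::::::::::
:::::::::.-----==+++++++==+++=--====--========-----=:::::::::::::
:::::::::::::::-------=+++++=-:::--====-:::---:::::::::::::......
::::::::::::::::::::::+**##++=-::-=****+====+++=-::=+=====-::::::
abs 0 ry -0.0 shift [ 0.0067 -0.0001  0.0069]
abs 10 ry -10.0 shift [ 0.0035 -0.0001  0.0152]
abs 20 ry -20.0 shift [-0.0027 -0.0001  0.0277]
abs 30 ry -30.0 shift [-0.0119 -0.0001  0.0438]
abs 40 ry -40.0 shift [-0.0237 -0.0001  0.0581]
abs 50 ry -50.0 shift [-0.0379 -0.0001  0.0701]
abs 60 ry -60.0 shift [-0.0539 -0.0001  0.0814]
```

>>> send_rows:
  rows:
    - [255,0.0035,-0.001,0.015,0,-10,0]
    - [255,-0.0025,-0.001,0.0275,0,-20,0]
    - [255,-0.012,-0.001,0.0435,0,-30,0]
    - [255,-0.0235,-0.001,0.058,0,-40,0]
    - [255,-0.038,-0.001,0.07,0,-50,0]
    - [255,-0.038,-0.001,0.07,0,-50,0]
    - [255,-0.038,-0.001,0.07,0,-50,0]

```text
clock: 38.85
tcp_pos: [0.5805, 0.3302, 0.1625]
orientation: [0.014, 0.954, 0.004, 0.3]
force: [0.4, 0.1, -2.3]
opening: 0.0155
grasp_force: 30.0
```

```bash
python3 - <<'E'
from h import *
s,i,m=rep();asc(i,m,0,250)
for n,b in(("scene",(380,160,500,270)),("top",(60,200,170,310))):
    m,l=spuds(n,z=.03,box=b);print(n,(m>0).sum(),[c.round().tolist() for c,w in l])
E
```

```text
38.85 [0.5805 0.3302 0.1625] F [ 0.4  0.1 -2.3] M [0.06 0.43 0.04] 0.0155 [ 0.67 -0.2   1.69 -0.4   1.18 -0.81]
lip pan -0.0488 0.3466 z [0.0917 0.0931] pitch 35.0
corners px [[200.0, 44.0], [370.0, 44.0], [193.0, 222.0], [376.0, 222.0]]
area 12650 [([274, 0], 27), ([375, 0], 10), ([357, 27], 18), ([336, 43], 16), ([290, 55], 19)]
......-+++++++==:..:oooooooooooooooo---------ooooooooooo==-------
......:+++++++==-...:ooooooooooooooo--:-ooooo=oooooooooo=--------
.......=+++++++==:...:oooooooooooooo:..ooooooooooooooooo=--------
.......:=+++++++==:....:oooooooooooo:..-o=oooooooooooooo---------
........-=++++++===:...-ooooooooooooooo-==oooooooooooooo---------
.........===========-..-oooooooooooooooooooooooooooooo=----------
.........:===========-.:oooooooooooooooooooooooooooooo-----------
..........:============ooooooooooooooooooooooooooooo=-::---------
...........:===========oooooooooooooooooooooooooooo=-:::--------:
............:============oooooooooooooooooooooooo---:::::::------
..............-==========ooooooooooooooooooooooo--:::::::::-----:
...............:=========oooooooooooooooo
[... 1388 characters left out ...]
+++++=++*+=:::::::::::
=========++++++++++++++++++++++++++++++++++++++++++++=:::::::::::
:.....::=++++=+++++++++++++++++++++++++++++++++++++++=:::::::::::
........-=+++++++++++++++++++++++++++++++++++++++**++-:::::::::::
........:-+++++++++++++++++++++++++++++++++++++++**+=-:::::::::::
::......:-+++++++++++++++++++++++++++++++++++++++**+-::::::::::::
=-:::...:-+++++++++++*******************************-::::::::::::
:-===----:==============+++++++++++++++++++++=======:::::::::::::
::::::::::::::::::::::-=++++====--==+*+=-----::::::::::::::::::::
::::::::::::::::::::::=####+++==-=+####+:::::::::::::::::::::::::
scene 118 [[442.0, 203.0]]
top 251 [[129.0, 252.0], [104.0, 269.0], [111.0, 270.0]]
```

```bash
python3 - <<'E'
from h import *
for n,b in(("top",(215,175,295,300)),("scene",(270,170,350,260))):
    m,l=spuds(n,box=b);print(n,(m>0).sum())
    for c,w in l: print(c.round(1),np.array([w@ax,w@ay]).round(3))
    mm=m[236:292,215:295] if n=="top" else m[180:225,278:345]
    for r in mm[::2]: print("".join("#" if x else "." for x in r))
E
```

```text
top 569
[276.1 265. ] [-0.071 -0.05 ]
[233.  267.8] [-0.081  0.056]
[250.4 267.9] [-0.08   0.013]
[262.8 270. ] [-0.084 -0.017]
[258.8 271. ] [-0.087 -0.008]
[274.5 272.2] [-0.089 -0.046]
[265.5 275.2] [-0.097 -0.024]
[258.6 277.1] [-0.102 -0.008]
[268.5 280.2] [-0.109 -0.032]
................................................................................
................................................................................
................................................................................
................................................................................
................................................................................
................................................................................
................................................................................
................................................................................
................................................................................
................................................................................
............
[... 2467 characters left out ...]
....................
...................................................................
...................................................................
...................................................................
...................................................................
...................................................................
...................................................................
...................................................................
...................................................................
...................................................................
...................................................................
```

>>> send_rows:
  rows:
    - [255,0.005,0,0.02,0,10,0]
    - [255,0.01,-0.03,0.025,0,15,0]
    - [255,0.015,-0.08,0.025,0,20,0]
    - [255,0.02,-0.13,0.025,0,20,0]
    - [255,0.025,-0.18,0.025,0,20,0]

```text
clock: 39.72
tcp_pos: [0.6069, 0.1469, 0.1869]
orientation: [0.015, 0.991, 0.0, 0.131]
force: [1.1, -0.2, -2.3]
opening: 0.0156
grasp_force: 30.0
```

Two potatoes are in the dish and five are left in the pan. I'll plan the second sweep.

```bash
python3 - <<'E'
from h import *
s,i,m=rep()
plan(.533-.04,-.001,[(12,.09),(12,.03),(12,.009)],15)
E
```

```text
39.73 [0.6069 0.1469 0.1869] F [ 1.1 -0.2 -2.3] M [ 0.01  0.24 -0.  ] 0.0156 [ 0.22 -0.1   1.46 -0.06  1.53 -1.33]
lip pan -0.036 0.1636 z [0.1501 0.1505] pitch 15.1
corners px [[200.0, 45.0], [369.0, 44.0], [193.0, 222.0], [376.0, 222.0]]
area 4258 [([27, 0], 10), ([464, 28], 20), ([435, 45], 9), ([525, 66], 10)]
abs 12 ry 18.1 shift [-0.0126 -0.1447 -0.0666]
abs 12 ry 18.1 shift [-0.0126 -0.1447 -0.1266]
abs 12 ry 18.1 shift [-0.0126 -0.1447 -0.1476]
```

>>> send_rows:
  rows:
    - [255,-0.003,-0.045,0,0,6,0]
    - [255,-0.007,-0.095,-0.01,0,14,0]
    - [255,-0.011,-0.135,-0.035,0,18,0]
    - [255,-0.0125,-0.1445,-0.075,0,18,0]
    - [255,-0.0125,-0.1445,-0.115,0,18,0]
    - [255,-0.0125,-0.1445,-0.138,0,18,0]
    - [255,-0.0125,-0.1445,-0.148,0,18,0]
    - [255,-0.0125,-0.1445,-0.15,0,18,0]

```text
clock: 40.78
tcp_pos: [0.5935, 0.0044, 0.0367]
orientation: [0.015, 1.0, -0.002, -0.026]
force: [-0.0, 0.5, -1.3]
opening: 0.0157
grasp_force: 30.0
```

>>> send_rows:
  rows:
    - [255,-0.008,0,-0.006,0,-2,0]
    - [255,-0.016,0,-0.012,0,-4,0]
    - [255,-0.025,0.0005,-0.017,0,-6,0]
    - [255,-0.034,0.001,-0.02,0,-6,0]
    - [255,-0.04,0.001,-0.0215,0,-6,0]

```text
clock: 41.4
tcp_pos: [0.5545, 0.0056, 0.0175]
orientation: [0.014, 0.999, -0.001, 0.029]
force: [3.2, 0.4, 3.4]
opening: 0.0155
grasp_force: 30.9
```

```bash
python3 - <<'E'
from h import *
s,i,m=rep();asc(i,m)
E
```

```text
41.4 [0.5545 0.0056 0.0175] F [3.2 0.4 3.4] M [ 0.05 -0.41  0.01] 0.0155 [-0.05 -0.05  1.69  0.    1.44 -1.59]
lip pan -0.0897 0.0206 z [0.0032 0.0031] pitch 3.3
corners px [[199.0, 45.0], [369.0, 44.0], [193.0, 223.0], [376.0, 222.0]]
area 18268 [([163, 0], 33), ([220, 30], 31), ([346, 38], 31), ([280, 49], 30), ([146, 61], 29), ([23, 272], 12)]
ooooooooo=ooooooooooo.......................:::.-+++++++++*******
oooooooooooooooooooooo:..................:oooooooo++++++++******+
oooooooooooooooooooooo-:................oooooooooooo++++++++*++++
ooooooooooooooooooooooo-:..ooooooo.....oooooooooooooo++++++++++++
ooooooooooooooooooooooo-ooooooooooooo..ooooooooooooooo+=+++++++++
ooooooooooooooooooooooooooooooooooooooooooooooooooooooo=+++++++++
ooo--==oooooooooooooooooooooooooooooooooooooooooooooooo=+++++++++
ooo=-:.:oooooooooooooooooooooooooooooooooooooooooooooooo+++++++++
oooo--:.ooooooooooooooooooooooooooooooooooooooooooooooo=++++++++=
oooo=--:.ooooooooooo-oooooooooooooooooo-ooooooooooooooo=++++++++=
oooo==--.:ooooooooo--ooooooooooooooooo=:.:ooooooooooooo=++++++++=
oooo====..:oooooooo-:.ooo
[... 1320 characters left out ...]
......-==================+++=+++++++====
====....:++++===========-------================--=+++=+++++++====
====:..:=++++=================================---++++=+++++++====
====:..:=++++=================================---++++-+++++++====
===-:...=++++============-::-=================--=++++-+++++++====
===--...=++++============-::-====================++++-++**++=====
====-...-+++++++++++++++++++++++++++++++++++++++++++=-++***+====+
=====:..-+++++++++++++++++++++++++++++++++++++++++++=-+****+====+
=====:..-=+++++++++=====+++++++++++++++++++++++++=====***+*+====+
=====-..:-----======:::-+++========++++==========-==-=***+*=+===+
=====-.......-========*****+======+*###*=========++******++=+===+
```

>>> send_rows:
  rows:
    - [255,-0.002,-0.004,-0.001,0,0,0]
    - [255,-0.006,-0.008,-0.001,0,0,0]
    - [255,-0.011,-0.01,-0.001,0,0,0]
    - [255,-0.016,-0.0105,-0.001,0,0,0]

```text
clock: 41.95
tcp_pos: [0.5383, -0.0047, 0.0149]
orientation: [0.015, 0.999, -0.0, 0.028]
force: [7.5, 3.2, 3.3]
opening: 0.0158
grasp_force: 31.1
```

```bash
python3 - <<'E'
from h import *
s,i,m=rep();asc(i,m,0,200)
E
```

```text
41.95 [ 0.5383 -0.0047  0.0149] F [7.5 3.2 3.3] M [ 0.7  -1.24 -0.17] 0.0158 [-0.07 -0.09  1.74  0.    1.44 -1.62]
lip pan -0.1056 0.0099 z [0.0006 0.0006] pitch 3.3
corners px [[199.0, 45.0], [369.0, 44.0], [193.0, 223.0], [376.0, 222.0]]
area 23491 [([276, 0], 25), ([238, 34], 23), ([189, 48], 24), ([297, 55], 30), ([358, 55], 29), ([211, 58], 22), ([256, 63], 21), ([162, 91], 32)]
+oooo+++++++++++++oooooooooooooooooooo++++++++++++++++++++++***+=
oooooooo++ooooooooooooooooooooooooooooooooooooo++++++++++++*****+
oooooooooooooooooooooooooooooooooooooooooooooooo+++++++++++***+**
oooooooooooooooooooooooooooooooooooooooooooooooooooo+++++++*++***
oooooooooooooooooooooooooooooooooooooooooooooooooooooo+++++++**++
oooooooooooo==ooooooooooo:::::ooooooooooo-:::oooooooooo++++++++++
oooooooooooo=-oooooooooooo:..oooooooooooo:..oooooooooooo+++++++++
..oooooooooooooooooooooooo-:oooooooooooooo::oooooooooooo+++++++++
oooooooooooooooooooooooooooooooooooooooooooooooooooooooooo+++++++
ooooooooooooooooooooooooooooooooooooooooooooooooooooooooooo++++++
ooooooooooooooooooooooooooooooooooooooooooooooooooooo
[... 1358 characters left out ...]
.........................-=++==+++++++++
+======::ooo:===:.................................-=++==+++++++++
+=====-.:ooo:===..................................-+++==+++++++++
+======.:+++:-==:.................................=+++==+++++++++
+======.:+++--==:.................................++++-=+++++++++
+======::+++-===:................................-++++==+++++++++
++=====::+++====-...............................:=++++==+++++++++
++=====-.++++====---::.........::::::::---------==++++=++++++++++
++=====-.++++=========-:.......=================-=++++=++++++++++
++=====-:++++===========-------================--=++++=++++++++++
++=======++++==================================--=+++==++++++++++
```

>>> send_rows:
  rows:
    - [255,0,-0.006,0.001,0,0,0]
    - [255,-0.003,-0.007,0.001,0,0,0]
    - [255,-0.006,-0.007,0.001,0,0,0]
    - [255,-0.008,-0.007,0.001,0,0,0]

```text
clock: 42.5
tcp_pos: [0.532, -0.0075, 0.0168]
orientation: [0.014, 0.999, 0.003, 0.031]
force: [12.9, 16.6, 3.4]
opening: 0.0163
grasp_force: 32.9
```

```bash
python3 - <<'E'
from h import *
s,i,m=rep();asc(i,m,0,200)
E
```

```text
42.5 [ 0.532  -0.0075  0.0168] F [12.9 16.6  3.4] M [ 3.21 -2.31 -0.59] 0.0163 [-0.09 -0.11  1.75  0.01  1.44 -1.63]
lip pan -0.1117 0.0069 z [0.0017 0.0024] pitch 3.5
corners px [[199.0, 45.0], [369.0, 45.0], [193.0, 223.0], [376.0, 222.0]]
area 23826 [([281, 26], 13), ([339, 28], 11), ([201, 34], 19), ([364, 51], 21), ([204, 63], 23), ([246, 67], 30), ([306, 70], 29), ([168, 82], 33), ([355, 92], 14)]
+++++++++++++++++++++++++++++++++++++++++++++++++++++++++++++=---
++++++++++++++++++++++++++++++++++++++++++++++++++++++++++++*+=--
++++++++++++++++++++oooooo+++++++++++++++++++++++++++++++++***+--
++oooooooooooooooooooooooooooooooooooooo++++++++++++++++++++++++-
+oooooooooooooooooooooooooooooooooooooooooooooooo++++++++++++++*+
oooooooooooooooooooooooooooooooooooooooooooooooooo++++++++++++***
oooooooooooooooooooooooooooooooooooooooooooooooooooooo+++++++*+++
ooooooooooooooooooooooooooooooooooooooooooooooooooooooo++++++++++
ooooooooooooooo=oooooooooooo:::::ooooooooo-:::ooooooooooo++++++++
oooo..ooooooooo=oooooooooooo:...ooooooooooo..:oooooooooooo+++++++
ooooo.oooooooooooooooooooooo-:.oo
[... 1378 characters left out ...]
..........................:+++-=+++++++=
++======-.-ooo-==:................................:=+++-=+++++++=
++=======:-ooo-=-:................................-=+++-=++++++++
+++======:=oo--==:...............................-==+++-=++++++++
+++=====-:=++=-==-..............................:-=++++-=++++++++
+++=====:.=++====-..............................-==++++-=++++++++
+++=====-.=++====-.............................:-==++++==++++++++
+++=====-.=++====-----:.......-------==========-:-=++++=+++++++++
+++=====-.=++=========-.......-===============---==++++=+++++++++
+++======.=++==========-------================-::==++++=+++++++++
+++=======+++================================-:::-=+++==+++++++++
```

>>> send_rows:
  rows:
    - [255,0.002,0.004,0.001,0,6,0]
    - [255,0.004,0.005,0.002,0,13,0]
    - [255,0.006,0.005,0.004,0,20,0]
    - [255,0.007,0.005,0.008,0,27,0]
    - [255,0.008,0.005,0.014,0,33,0]
    - [255,0.009,0.005,0.022,0,37,0]

```text
clock: 43.3
tcp_pos: [0.5366, -0.0074, 0.035]
orientation: [0.014, 0.955, -0.006, -0.296]
force: [0.4, 0.1, -3.1]
opening: 0.0157
grasp_force: 29.8
```

```bash
python3 - <<'E'
from h import *
s,i,m=rep();asc(i,m)
E
```

```text
43.3 [ 0.5366 -0.0074  0.035 ] F [ 0.4  0.1 -3.1] M [ 0.01 -0.59  0.08] 0.0157 [-0.05  0.56  1.07 -0.04  2.11 -1.61]
lip pan -0.0929 0.0076 z [0.092  0.0902] pitch -34.4
corners px [[199.0, 45.0], [369.0, 45.0], [193.0, 223.0], [375.0, 223.0]]
area 11635 [([210, 48], 23), ([339, 112], 28), ([289, 130], 27), ([237, 143], 28)]
...............:::::::::::::::::::::::::::..............---------
..............::::::::::::::::::::::::::::..............---------
..............:::::::::::::::::::::::::::...............---------
..............::::::::::::::::::::::::::::.............:---------
ooooo:...oooooo:::::::::::::::::::::::::::.............:---------
oooooo:.ooooooooo::::::::::::::::::::::::::...........:----------
.......ooooooooooo:....................:::::::::......-----------
.......oooooooooooo:.::::::::::::::::::::::::::::....:-----------
...:::-oooooooooooo--------------===============-.:-==++=--------
...-++=ooooooooooooo++++++++++++++++++++++++++++==:.:=++=--------
...==-:-oooooooooooo++++++++++++++++++++++++++++==+=--=++--------
...-::=+oooooooooooo===================++++++++
[... 1298 characters left out ...]
----::..................:====+++++++----
++++++++--+++====-...:::---:::...................:====+++++++=---
++++++++--+++====-....:::::::....................:===-+++++++=---
++++++++--+++=====:..............................:===-+++++++=---
++++++++-:+++=====::::::.........................-===-++++++++---
++++++++-:+++=====::::::::::::::::::::::::.......-===-++++++++---
++++++++-:+++=====--:::::::::::::::::::::::::::::-====++++++++=--
+++++++=-:++==-------------------------------------=-=++++++++=--
+++++++==:--:::::::::::::::-:::::---::----------------++++++++=--
+++++++==---:.....::::--=-:::::::::--=-:::::::::::::.-++++++++=--
+++++++=====.......===+****=....::=****+========-----=+++++++++--
```

Three potatoes are riding well inside the scoop this time. Lifting.

>>> send_rows:
  rows:
    - [255,0.002,0,0.005,0,1,0]
    - [255,0.003,0,0.013,0,2,0]
    - [255,0.004,0,0.025,0,2,0]
    - [255,0.005,0,0.04,0,2,0]
    - [255,0.006,0,0.057,0,2,0]
    - [255,0.006,0,0.075,0,2,0]
    - [255,0.006,0,0.086,0,2,0]

```text
clock: 44.22
tcp_pos: [0.5444, -0.0069, 0.1251]
orientation: [0.013, 0.951, -0.006, -0.307]
force: [-0.2, -0.6, -2.5]
opening: 0.0156
grasp_force: 29.8
```

```bash
python3 - <<'E'
from h import *
s,i,m=rep();asc(i,m)
plan(.483+.03,.333,[(-20,.14),(0,.085)],15)
m,l=spuds("scene",z=.03,box=(380,160,500,270));print((m>0).sum(),[c.round().tolist() for c,w in l])
m,l=spuds("scene",box=(270,170,350,260));print((m>0).sum(),[c.round().tolist() for c,w in l])
E
```

```text
44.23 [ 0.5444 -0.0069  0.1251] F [-0.2 -0.6 -2.5] M [-0.02 -0.63  0.05] 0.0156 [-0.05  0.56  0.91 -0.04  2.29 -1.61]
lip pan -0.0838 0.0083 z [0.1845 0.1827] pitch -35.8
corners px [[199.0, 45.0], [369.0, 45.0], [193.0, 223.0], [375.0, 223.0]]
area 9775 [([232, 194], 27), ([286, 198], 27), ([336, 198], 27)]
..............::::::::::::::::::::::::::::::::=++++++++++++++++==
..............:::::::::::::::::::::::::::::::-+++++++++++++++++==
..............:::::::::::::::::::::::::::::::==++++++++++++++++==
...............:::::::::::::::::::::::::::::-===++++++++++++++===
................::::::::::::::::::::::::::::-==============++====
...................:::::::::::::::::::::....:====================
...................:::::::::::::::::::::.....-===================
..................::::::::::::::::::::::.....:-==================
..................::::::::::::::::::::::......:==================
..................::::::::::::::::::::::.......:-================
..................::::::::::::::::::::::.........::-=============
..................::::::::::::::::::::::...........-============
[... 1417 characters left out ...]
ooooooooooooooooooooooo+============
........:-+oooooooooooooooooooooooooooooooooooooooo++============
........:-ooooooooooooooooooooooooooooooooooooooooo++============
........:-+oooooooooooooooooooooooooo==oooooooooooo++============
........:-+++++ooooooooooooooooooooo++==ooooooooo++*+============
.........:+++==--=oooo===----ooooo===----=oooo==+++*+============
.........:--------------------::---------------=+++++============
........:-==------:::::===-::::::---===--::::::-+++==============
........:+++++====....=****=:::::-=****+==----=+***+=-===========
abs -20 ry -0.7 shift [ 0.071   0.3371 -0.0144]
abs 0 ry -20.7 shift [ 0.0744  0.3371 -0.0326]
122 [[440.0, 203.0]]
98 [[293.0, 199.0]]
```

>>> send_rows:
  rows:
    - [255,0.003,0.02,0,0,0,0]
    - [255,0.008,0.055,0,0,0,0]
    - [255,0.016,0.1,0,0,0,0]
    - [255,0.026,0.15,0,0,0,0]
    - [255,0.037,0.2,0,0,0,0]
    - [255,0.05,0.25,0,0,0,0]
    - [255,0.062,0.3,0,0,0,0]
    - [255,0.07,0.327,-0.005,0,0,0]

```text
clock: 45.38
tcp_pos: [0.6069, 0.3222, 0.1138]
orientation: [0.012, 0.951, -0.006, -0.309]
force: [23.1, 11.0, 9.1]
opening: 0.0154
grasp_force: 29.9
```

>>> send_rows:
  rows:
    - [255,0.002,0.01,-0.012,0,-5,0]
    - [255,0.003,0.01,-0.022,0,-12,0]
    - [255,0.004,0.01,-0.0275,0,-20,0]

```text
clock: 45.75
tcp_pos: [0.6117, 0.3294, 0.086]
orientation: [0.014, 0.99, -0.003, -0.137]
force: [-0.0, 1.1, -2.6]
opening: 0.0154
grasp_force: 30.0
```

```bash
python3 - <<'E'
from h import *
s,i,m=rep();print((m>0).sum())
plan(.483+.03,.333,[(0,.085),(10,.075),(20,.07),(30,.07),(40,.07),(50,.07)],15)
E
```

```text
45.75 [0.6117 0.3294 0.086 ] F [-0.   1.1 -2.6] M [ 0.05 -0.29  0.01] 0.0154 [ 0.39  0.63  0.79  0.11  1.98 -1.12]
lip pan -0.0401 0.3459 z [0.1089 0.1079] pitch -15.8
corners px [[199.0, 45.0], [369.0, 45.0], [193.0, 223.0], [376.0, 223.0]]
area 13820 [([241, 0], 12), ([268, 0], 15), ([249, 18], 13), ([308, 33], 22), ([224, 39], 11), ([215, 61], 10), ([288, 192], 26), ([239, 194], 26), ([336, 196], 27)]
13820
abs 0 ry -0.8 shift [0.0118 0.0014 0.0082]
abs 10 ry -10.8 shift [0.0087 0.0014 0.0165]
abs 20 ry -20.8 shift [0.0025 0.0014 0.0289]
abs 30 ry -30.8 shift [-0.0067  0.0014  0.045 ]
abs 40 ry -40.8 shift [-0.0185  0.0014  0.0593]
abs 50 ry -50.8 shift [-0.0327  0.0014  0.0713]
```

>>> send_rows:
  rows:
    - [255,0.0085,0.0015,0.0165,0,-10,0]
    - [255,0.0025,0.0015,0.029,0,-20,0]
    - [255,-0.0065,0.0015,0.045,0,-30,0]
    - [255,-0.0185,0.0015,0.0595,0,-40,0]
    - [255,-0.0325,0.0015,0.0715,0,-50,0]
    - [255,-0.0325,0.0015,0.0715,0,-50,0]
    - [255,-0.0325,0.0015,0.0715,0,-50,0]

```text
clock: 46.68
tcp_pos: [0.5804, 0.3308, 0.1611]
orientation: [0.014, 0.956, 0.004, 0.293]
force: [0.5, 0.1, -2.7]
opening: 0.0156
grasp_force: 30.0
```

```bash
python3 - <<'E'
from h import *
s,i,m=rep();asc(i,m)
E
```

```text
46.67 [0.5804 0.3308 0.1611] F [ 0.5  0.1 -2.7] M [0.06 0.38 0.09] 0.0156 [ 0.66 -0.19  1.68 -0.38  1.19 -0.82]
lip pan -0.0499 0.3472 z [0.0915 0.093 ] pitch 34.1
corners px [[200.0, 44.0], [369.0, 44.0], [193.0, 222.0], [376.0, 222.0]]
area 14101 [([196, 0], 10), ([352, 0], 11), ([376, 0], 15), ([260, 2], 39), ([358, 23], 16), ([338, 47], 9), ([315, 58], 12)]
......oooooooooooooooooooooooooooooo-------=oooooooooooooo-------
......-oooooooooooooooooooooooooooo===========ooooooooooo--------
.......=++++ooooooooooooooooooooooo=---=ooooooooooooooooo--------
.......-+++ooooooooooooooooooooooooo:::ooooooooooooooooo---------
........==+++++ooooooooooooooooooooooooooooooooooooooooo:-:------
........:======oooooooooooooooooooooooooooooooooooooooo-:::::---:
.........-======oooooooooooooooooooooooooooooooooooo==-::::::---:
..........-======ooooo::oooooooooooooooooooooooooooo=-:::::::::--
...........-=======oooooooooooooooooooooooooooooooo=-::::::::::--
............-=======oooooooooooooooooooooooooooooo=-::::::::::--:
.............:=========ooooooooooooooooooooooooo---::::::::::::-:
..........
[... 1335 characters left out ...]
++++++++++++++++++++++++++*+=:::::::::::
=========++++++++++++++++++++++++++++++++++++==+=++*+=:::::::::::
=========++++=+++++++++++++++++++++++++++++++++++++++=:::::::::::
--:----==++++==++++++++++++++++++++++++++++++++==++++=:::::::::::
........-=++++++++++++++++++++++++++++++++++++++++*++=:::::::::::
........:-++++++++++++++++++++++++++++++++++++++++*++=:::::::::::
........:-+++++++++++++++++++++++++++++++++++++++***=-:::::::::::
::......::+++++++++++++++++*************************-::::::::::::
==-:::::::===========++++++++++++++++++++++++++====+-::::::::::::
::--====-.:::::::::::::=+++++++=-===+*+=-----::::::::::::::::::::
::::::::::::::::::::::=####+===-:-+####+:::::::::::::::::::::::::
```

The scoop is empty and the potatoes are in the dish. Returning the scoop to its tray.

>>> send_rows:
  rows:
    - [255,0.005,0,0.02,0,10,0]
    - [255,0.01,-0.03,0.02,0,20,0.5]
    - [255,0.01,-0.085,0.01,0,30,1]
    - [255,0.005,-0.14,0,0,40,1.5]
    - [255,0,-0.2,0,0,48,2.4]
    - [255,-0.005,-0.26,0,0,48,2.4]
    - [255,-0.01,-0.32,0,0,48,2.4]
    - [255,-0.015,-0.38,0,0,48,2.4]

```text
clock: 47.72
tcp_pos: [0.5676, -0.0536, 0.1608]
orientation: [-0.004, 0.993, 0.004, -0.119]
force: [0.6, 0.2, -2.7]
opening: 0.0155
grasp_force: 30.0
```

>>> send_rows:
  rows:
    - [255,-0.008,-0.06,0,0,0,0]
    - [255,-0.016,-0.12,0,0,0,0]
    - [255,-0.024,-0.18,0,0,0,0]
    - [255,-0.032,-0.24,0,0,0,0]
    - [255,-0.04,-0.28,0,0,0,0]
    - [255,-0.04,-0.285,0,0,0,0]

```text
clock: 48.48
tcp_pos: [0.5254, -0.34, 0.1601]
orientation: [-0.002, 0.993, 0.004, -0.12]
force: [0.5, 0.8, -1.4]
opening: 0.0156
grasp_force: 30.0
```

```bash
python3 - <<'E'
from h import *
s,i,m=rep();print(Ro.from_quat(s["orientation"]).as_matrix().round(3))
plan(.396,-.3375,[(2,.06),(2,.02),(2,.005),(0,.003)],15)
for n,bs in(("top",((60,200,170,310),(215,175,295,300))),("scene",((380,160,500,270),(270,170,350,260)))):
    im=cams.read_camera(n);cv2.imwrite(f"pics/end_{n}.png",im)
    for b in bs:
        m,l=spuds(n,img=im,z=.03,box=b);print(n,(m>0).sum(),[c.round().tolist() for c,w in l])
        if b[0] in(60,380):
            y,x=np.nonzero(m);mm=m[y.min()-2:y.max()+3,x.min()-2:x.max()+3];print(x.min(),y.min())
            for r in mm: print("".join("#" if q else "." for q in r))
E
```

```text
48.48 [ 0.5254 -0.34    0.1601] F [ 0.5  0.8 -1.4] M [ 0.04 -0.32 -0.  ] 0.0156 [-0.56  0.38  0.98 -0.13  1.99 -2.17]
lip pan -0.1084 -0.3295 z [0.1783 0.1791] pitch -13.7
corners px [[199.0, 45.0], [369.0, 45.0], [193.0, 223.0], [376.0, 223.0]]
area 377 []
[[-0.971 -0.004 -0.238]
 [-0.006  1.     0.008]
 [ 0.237  0.009 -0.971]]
abs 2 ry -0.7 shift [-0.0241  0.0016 -0.0878]
abs 2 ry -0.7 shift [-0.0241  0.0016 -0.1278]
abs 2 ry -0.7 shift [-0.0241  0.0016 -0.1428]
abs 0 ry 1.3 shift [-0.0238  0.0016 -0.1485]
top 507 [[127.0, 250.0], [129.0, 258.0], [104.0, 268.0], [103.0, 269.0], [120.0, 270.0]]
98 243
........................................
........................................
............................#####.......
..........................########......
..........................#########.....
.........................##########.....
.........................###########....
.........................###########....
..........................###########...
..........................###########...
..........................###########...
..........................###########..
[... 1588 characters left out ...]
#........
.........#####.############........
........#######..######.##.........
.....#############.#...######......
...##############...###########....
..################.############....
..################.#############...
...################.#############..
....##############...############..
....##############...############..
.....#############.....#########...
......#####.#####.....#...######...
.......######.##.........#.###.....
........#####......................
..........####.....................
...........####....................
.............##....................
...................................
...................................
scene 176 [[308.0, 194.0], [292.0, 199.0]]
```

Five potatoes are in the dish and two in the pan. Laying the scoop down.

>>> send_rows:
  rows:
    - [255,-0.02,0.0015,-0.04,0,0,0]
    - [255,-0.026,0.0015,-0.09,0,0,0]
    - [255,-0.026,0.0015,-0.125,0,0,0]
    - [255,-0.026,0.0015,-0.139,0,0,0]
    - [255,-0.026,0.0015,-0.145,0,0,0]
    - [255,-0.026,0.0015,-0.149,0,0,0]
    - [255,-0.026,0.0015,-0.15,0,0,0]

```text
clock: 49.5
tcp_pos: [0.5002, -0.3341, 0.0117]
orientation: [-0.005, 0.993, 0.003, -0.119]
force: [-0.6, 0.4, -2.3]
opening: 0.0158
grasp_force: 30.0
```

```bash
python3 - <<'E'
from h import *
s,i,m=rep()
E
```

```text
49.5 [ 0.5002 -0.3341  0.0117] F [-0.6  0.4 -2.3] M [ 0.04 -0.25  0.04] 0.0158 [-0.57  0.34  1.29 -0.12  1.72 -2.15]
lip pan -0.1338 -0.325 z [0.0298 0.0305] pitch -13.7
corners px [[199.0, 45.0], [369.0, 45.0], [193.0, 223.0], [376.0, 223.0]]
area 0 []
```

>>> send_rows:
  rows:
    - [255,0,0,-0.002,0,0,0]
    - [255,0,0,-0.004,0,0,0]
    - [255,0,0,-0.004,0,0,0]

```text
clock: 49.92
tcp_pos: [0.5007, -0.3336, 0.0094]
orientation: [-0.005, 0.993, 0.003, -0.118]
force: [0.6, 4.6, 7.9]
opening: 0.0155
grasp_force: 30.0
```

>>> send_rows:
  rows:
    - [0,0,0,0.001,0,0,0]
    - [0,0,0,0.001,0,0,0]
    - [0,0,0,0.001,0,0,0]
    - [0,0,0,0.001,0,0,0]
    - [0,0,0,0.001,0,0,0]
    - [0,0,0,0.001,0,0,0]

```text
clock: 50.68
tcp_pos: [0.4994, -0.3338, 0.0073]
orientation: [-0.005, 0.993, 0.004, -0.12]
force: [-0.3, 0.2, -0.7]
opening: 0.0722
grasp_force: 0.0
```

>>> send_rows:
  rows:
    - [0,0.006,0,0.025,0,0,0]
    - [0,0.017,0,0.07,0,0,0]
    - [0,0.029,0,0.12,0,0,0]
    - [0,0.042,0,0.175,0,-5,0]
    - [0,0.042,0,0.2,0,-13,0]
    - [0,0.042,0,0.2,0,-13,0]

```text
clock: 51.42
tcp_pos: [0.5409, -0.3348, 0.2123]
orientation: [-0.005, 1.0, 0.001, -0.004]
force: [-0.2, -0.0, 0.8]
opening: 0.0877
grasp_force: 0.0
```

```bash
python3 - <<'E'
from h import *
s,i,m=rep();asc(i,m,0,300,130,430)
c=cal("wrist")
t=cams.read_camera("top");a=cv2.imread("pics/top0.png")
d=(cv2.absdiff(t,a).max(2)>45).astype(np.uint8);n,_,st,ce=cv2.connectedComponentsWithStats(d)
print([(ce[k].round().tolist(),int(st[k,4])) for k in range(1,n) if st[k,4]>12])
for cx,r,z in(((.483,.333),.057,.061),): print(w2px("wrist",(.396,-.338,.003),c),w2px("wrist",(.486,-.338,.039),c),w2px("wrist",(.585,-.338,.08),c))
E
```

```text
51.42 [ 0.5409 -0.3348  0.2123] F [-0.2 -0.   0.8] M [ 0.05 -0.03  0.05] 0.0877 [-0.61  0.2   1.08 -0.    1.87 -2.19]
lip pan -0.0943 -0.3244 z [0.2051 0.2053] pitch -0.4
corners px [[199.0, 45.0], [369.0, 45.0], [193.0, 223.0], [376.0, 222.0]]
area 0 []
::::::::::::::::::-=------------========---------------------::::
-------------------=::::::::-------=================--------:::::
-------------------=........::::::::::::-:--------==-------------
----:--:::::::::::-=:.......::::::::::::::--------==-------:-----
::::::::::::::::::-=:.......::::::::::::::::------==------:::::::
::::::::::::::::::-=:......::::::.:::.::::::------=-------:::::::
-------::::::::::::=:.....:::::.....:..:::::::----=------::::::--
----:::::::::::::::-.....:::::..........::::::::--=-----::::-----
-------------::::::=....:::::::::::::::::::::::::-=----:::::-----
----:::::::::::::::=...::-::::::::::::::::-:::::--=---::::-------
-------::::::::::::=.::::=:...............--:::--==-::::::-------
-------::::::::::::=::::-=:...............--::---=-::::::--------
--------:::::::::--=::::-=:...............--::-----::
[... 2123 characters left out ...]
.0], 20), ([515.0, 214.0], 70), ([497.0, 221.0], 113), ([388.0, 231.0], 43), ([248.0, 243.0], 268), ([262.0, 236.0], 118), ([391.0, 240.0], 15), ([121.0, 262.0], 435), ([263.0, 252.0], 136), ([463.0, 260.0], 70), ([404.0, 255.0], 20), ([369.0, 265.0], 93), ([274.0, 262.0], 20), ([245.0, 268.0], 190), ([390.0, 276.0], 306), ([272.0, 270.0], 17), ([409.0, 274.0], 14), ([436.0, 287.0], 415), ([261.0, 278.0], 56), ([307.0, 350.0], 498), ([368.0, 292.0], 186), ([413.0, 291.0], 87), ([416.0, 316.0], 68), ([7.0, 359.0], 158), ([20.0, 393.0], 1796), ([42.0, 396.0], 236), ([79.0, 405.0], 1871), ([207.0, 406.0], 1229)]
[280.93514237  58.29482658] [280.27977434 142.75208335] [279.48438628 244.26219348]
```

```bash
python3 -c "
from cell import sign_off
print(sign_off())"
```

```text
the job is handed in; nothing more can be done
None
```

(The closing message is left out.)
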